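# Close the ratchet press on the wooden mould

### The arm

A 7-joint arm with a two-finger parallel gripper is mounted at the origin on the work surface. World frame = base frame: x ahead of the robot, y to its left, z up, the work surface at z = 0. Lengths are in m, angles in rad, forces in N, time in s.
With the tool pointing down it reaches from about 0.4 to 0.85 m from the base axis. Payload 4.4 kg.
Tool frame: the origin (TCP) lies midway between the tips of the shut fingers; the grasp point (between the pads) lies 19 mm behind it; z points along the fingers, y is the line along which they close (so a half turn about z gives the same grasp; the last joint's range is limited). The gripper opens to 94 mm and grips with 3 to 60 N. Pads are 16 mm wide; open, the fingers measure 119 mm over their backs; the gripper's body (75 mm by 177 mm) begins 78 mm behind the grasp point.
Start: joints at [-1.376, 0.628, 0.038, 1.517, -0.027, 0.996, -0.02], TCP at [0.168, 0.628, 0.171] pointing down, gripper open.
Joint ranges: [-3.06, 3.06], [-0.37, 2.12], [-1.25, 1.32], [0.18, 2.47], [-1.1, 4.24], [0.23, 1.98], [-2.94, 2.94]. Speed limits (rad/s): [2.57, 2.57, 3.14, 3.14, 3.14, 3.14, 3.14].

### API

Orientations are given as a unit quaternion [x, y, z, w].
In Python, from rig import get_obs, snapshot, camera_info, close_job, recognise, silhouettes gives the robot as it stands.
- The arm moves only by the tool move_arm, never from a script. Its argument "plan" is a list of rows, each an object with "xyz": the shift along the tool's x, y, z in cm, a list of three; "rot": the turn, a rotation vector about the tool's x, y, z in degrees, a list of three. A call has 1 to 20 rows; each row shifts and turns the commanded pose from where the row before left it, along the tool's axes as they then stand; what a row does not reach is not made up. A row lasts 1/12 s, in which the tool goes at most 41.7 mm and 7.16 degrees, less where a joint would pass 70% of its speed; a pose out of reach is approached as far as the arm can. A call is refused whole if a number of a shift passes 4.17 or a number of a turn 7.16, either way. A call with a gripper value outside its range is refused whole. "claw" is the finger opening in cm, from 0 to 9.4, set as the call begins (left out, the last holds). The fingers move at their own pace and stop on an object; "squeeze" is the grip in N (left out, the last holds). Time passes only in rows, so rows that do not move let the fingers close. It gives the time, the measured TCP pose, the force, the opening and the grip force at its end, in the units of the state.
- get_obs(): the state, without advancing time (a new reading comes with each control period).
- snapshot(name): name is "scene" or "side" or "wrist"; returns (picture, depth): 420x560x3 uint8, red, green, blue; 420x560 float32, m along the optical axis (not along the pixel's ray), 0 where there is no reading.
- camera_info(name): a dict with "K" (3x3 intrinsics, pixels), "origin" and "rotation" of the camera in the world. Camera axes: x right, y up, looking along -z (the intrinsics and any distortion apply to the point x, -y, -z); pixel columns grow to the right and rows downward; lengths in m; the calibration is good to about 2 mm. A picture is of the moment at which its call begins: read the wrist's pose just before it. camera_info takes no time and is no camera call; for the wrist camera it gives the pose at the moment of the call.
- close_job(): hands the job in; it is judged then, once.
Trained networks look in the newest picture that a camera, given by its name, has taken for a name from the list of things; names that differ only in an ending like _2 or _b are one class to them, and where a whole thing is asked for, a point or a joint stands for the part that bears it (a point fixed in the world has none). Each returns a list of dicts, best first, with "p" (0 to 1); they miss things now and then, are a little off and sometimes report something else, mostly with a low value. They report only what shows in the picture. A call takes as long as a camera call.
- recognise(label, camera): "xyz" ([x, y, z] in m, in the coordinates of the camera as it stood for that picture, good to about 4 mm: the middle of the surface that is visible of it).
- silhouettes(label, camera): "pixels" (420x560 bool, what is visible of it).
The state is a dict: "clock": time; "joint_positions": joint angles; "qvel": joint speeds; "joint_efforts": joint torques, N m; "tcp_pos": TCP position; "tool_rot": TCP orientation; "contact_force": force on the tool from outside, world axes, zero at the start; "wrist_torque": the same for the moment, N m; "grip_width": finger opening in m; "grasp_force": force on a finger pad.
Only numpy, scipy, OpenCV 4.12 (cv2) and the standard library are available. Lean on these libraries where they do the work, as an engineer would, in place of code of your own. Each camera call takes 0.05 s, during which the arm holds its last target. There are 200 camera calls.

### The job

The bench press on the leatherworker's table is still set to unscrew. Flip the little direction pawl on its ratchet handle fully over, so that the handle now turns the screw clockwise seen from above, then swing the handle back and forth by its black knob until the steel pressing plate is all the way down on the wooden mould. Leave the pawl in that setting and let go of the press.

Things in the scene. Friction and masses are not known exactly. Their poses are not given: they have to be found in the camera images.
- press: Bench screw press fixed to the table: grey base 170 x 250 mm, two columns, cross-beam (top at 138 mm), wooden mould, steel plate above it. Origin on the table under the upright screw axis; x points to its back, away from the handle. On the beam a toothed wheel (radius 36 mm, 15 deg per tooth, with its nut 172 mm high) and under it the flat handle arm, 26 mm wide, top at 148 mm.
- knob_mid (a point): Upright black knob at the end of the handle arm, turning freely: diameter 25 mm, 150 to 194 mm above the table, 165 mm from the screw axis; the point is its centre, 172 mm up. The arm points to the press's -x in mid-swing and swings 0.7 rad to either side about the screw axis, between stops; stays where left. Driving the screw takes about 5 N at the knob, idling 2 to 3 N.
- pawl_peg (a point): Upright steel peg that flips the pawl: diameter 10 mm, 157 to 197 mm above the table, on a lever (top at 161 mm) pivoted on the handle arm 64 mm from the screw axis, 36 mm long, pointing to the knob. The point is on the peg's axis, 182 mm up. Push it about 18 mm sideways, clockwise about the screw axis seen from above, with 2 to 3 N, until its end stop; the arm may give a little.
- pawl (a joint): Direction pawl, rad: about -0.25 = unscrewing (at the start), about +0.25 = screwing down (its end stop; peg to the clockwise side of the arm seen from above). A stiff lever that stays where it is left; it grips well only when fully over, above 0.22, and gives a little (to about 0.2) as the teeth click by.
- plate (a joint): Pressing plate (125 x 170 mm), travel downwards, m: 0 = fully up, 0.0143 = bearing on the mould, where the handle stops hard; starts at 0.001 to 0.006. With the pawl at screwing down, clockwise swings (from above) lower it 4.8 mm per rad; anticlockwise ones only click.

How it is judged:
By the outcome, as a careful person would: the job done as asked, in the order asked, and still so for the second after the job is handed in, with the robot touching nothing.
It also fails if it takes over 72 s, if anything falls off the work surface, if the arm or the gripper's body presses on something with over 40 N, if the wrist force passes 120 N, or if a joint passes its speed limit or range.

## Working session

There is one attempt and no reset: what is moved stays moved. The work goes in short steps, Python scripts to look and compute and a tool call to move; the robot and the scene stay as the last step left them, time stands still between calls to the robot, and variables do not carry over. Pictures are saved under pics/ and viewed, at most 10 in all, crops included, and the job is handed in when it is done.

Besides the shell and the picture viewer there is one more tool, called after ">>>" as name([rows], argument=value, ...), one row to a line, values as JSON. move_arm: Moves the arm, as the interface text tells. Its arguments: {"type":"object","properties":{"plan":{"type":"array","items":{"type":"object","properties":{"xyz":{"type":"array","items":{"type":"number"}},"rot":{"type":"array","items":{"type":"number"}}}}},"claw":{"type":"number"},"squeeze":{"type":"number"}},"required":["plan"]}

```bash
mkdir -p pics; ls; cat > h.py <<'E'
import numpy as np, cv2
from rig import *
from scipy.spatial.transform import Rotation as R
def world(cam,p):
    c=camera_info(cam); return np.array(c["origin"])+np.array(c["rotation"])@np.array(p)
def cloud(cam,depth):
    c=camera_info(cam);K=np.array(c["K"]);v,u=np.mgrid[:420,:560]
    x=(u-K[0,2])/K[0,0]*depth;y=(v-K[1,2])/K[1,1]*depth
    P=np.stack([x,-y,-depth],-1)@np.array(c["rotation"]).T+np.array(c["origin"]); P[depth<=0]=np.nan
    return P
def pix(cam,w):
    c=camera_info(cam);K=np.array(c["K"]);q=(np.array(w)-c["origin"])@np.array(c["rotation"])
    return K[0,0]*q[0]/-q[2]+K[0,2],K[1,1]*-q[1]/-q[2]+K[1,2]
E
python3 - <<'E'
from h import *
np.set_printoptions(precision=4,suppress=True)
o=get_obs();print(o["clock"],o["tcp_pos"],o["tool_rot"],o["contact_force"],R.from_quat(o["tool_rot"]).as_matrix())
for cam in["scene","side"]:
    c=camera_info(cam);print({k:v for k,v in c.items()})
    im,d=snapshot(cam);cv2.imwrite(f"pics/{cam}.png",im[:,:,::-1])
    P=cloud(cam,d)
    for l in["press","knob_mid","pawl_peg"]:
        for r in recognise(l,cam)[:2]:print(cam,l,round(r["p"],2),world(cam,r["xyz"]),pix(cam,world(cam,r["xyz"])))
        for s in silhouettes(l,cam)[:1]:
            m=s["pixels"];Q=P[m];Q=Q[~np.isnan(Q[:,0])];print("  sil",round(s["p"],2),m.sum(),np.median(Q,0) if len(Q) else "", np.percentile(Q,[5,95],axis=0).round(3).tolist() if len(Q) else "")
E
```

```text
pics
0.0 [0.1674 0.6273 0.1705] [ 0.13    0.9915 -0.0009 -0.0001] [-0.9071 -0.172  -0.7806] [[-0.9662  0.2578 -0.0005]
 [ 0.2578  0.9662 -0.0018]
 [-0.     -0.0019 -1.    ]]
{'K': array([[478.9561,   0.    , 280.3888],
       [  0.    , 478.9561, 209.5383],
       [  0.    ,   0.    ,   1.    ]]), 'origin': array([ 0.9016, -0.0857,  0.7012]), 'rotation': array([0.2085, 0.1558, 0.5695, 0.7797])}Traceback (most recent call last):
  File "<stdin>", line 7, in <module>
  File "h.py", line 9, in cloud
    P=np.stack([x,-y,-depth],-1)@np.array(c["rotation"]).T+np.array(c["origin"]); P[depth<=0]=np.nan
      ~~~~~~~~~~~~~~~~~~~~~~~~~~^~~~~~~~~~~~~~~~~~~~~~~~~~
ValueError: matmul: Input operand 1 has a mismatch in its core dimension 0, with gufunc signature (n?,k),(k,m?)->(n?,m?) (size 4 is different from 3)
```

```bash
sed -i 's/^from scipy.*/from scipy.spatial.transform import Rotation as R\nimport rig\ndef camera_info(n):\n    c=dict(rig.camera_info(n));c["rotation"]=R.from_quat(c["rotation"]).as_matrix();return c/' h.py
python3 - <<'E'
from h import *
np.set_printoptions(precision=4,suppress=True)
for cam in["scene","side"]:
    im,d=snapshot(cam);cv2.imwrite(f"pics/{cam}.png",im[:,:,::-1])
    P=cloud(cam,d);np.save(f"pics/{cam}.npy",P)
    for l in["press","knob_mid","pawl_peg"]:
        for r in recognise(l,cam)[:2]:print(cam,l,round(r["p"],2),world(cam,r["xyz"]),pix(cam,world(cam,r["xyz"])))
        for s in silhouettes(l,cam)[:1]:
            m=s["pixels"];Q=P[m];Q=Q[~np.isnan(Q[:,0])];print("  sil",round(s["p"],2),m.sum(),np.median(Q,0) if len(Q) else "", np.percentile(Q,[5,95],axis=0).round(3).tolist() if len(Q) else "")
E
```

```text
scene press 0.85 [0.7101 0.0734 0.1411] (np.float64(357.619151139171), np.float64(274.9485094047273))
  sil 0.82 24359 [0.7116 0.0736 0.1358] [[0.609, -0.015, 0.019], [0.772, 0.201, 0.161]]
scene knob_mid 0.56 [0.5498 0.0357 0.1865] (np.float64(289.4843187587069), np.float64(161.78669706049246))
  sil 0.58 450 [0.5487 0.0329 0.1834] [[0.537, 0.024, 0.159], [0.553, 0.044, 0.193]]
scene pawl_peg 0.86 [0.6343 0.0707 0.1613] (np.float64(335.4652430252049), np.float64(217.28463380229343))
scene pawl_peg 0.72 [0.7371 0.0898 0.0833] (np.float64(370.9190501811425), np.float64(306.0639516185623))
  sil 0.62 3745 [0.7371 0.0942 0.0856] [[0.705, 0.024, 0.083], [0.76, 0.181, 0.087]]
side press 0.55 [0.6527 0.0465 0.086 ] (np.float64(283.55937005342884), np.float64(188.16462540143382))
  sil 0.72 17263 [0.6518 0.0449 0.0889] [[0.565, -0.023, 0.016], [0.725, 0.188, 0.165]]
side knob_mid 0.65 [0.5392 0.0248 0.1814] (np.float64(232.40730264985953), np.float64(176.97556398806148))
  sil 0.96 661 [0.5364 0.0258 0.1797] [[0.53, 0.021, 0.154], [0.55, 0.039, 0.195]]
side pawl_peg 0.75 [0.6352 0.0638 0.1632] (np.float64(267.30085672249214), np.float64(144.9708811269045))
  sil 0.8 553 [0.6336 0.0646 0.1606] [[0.602, 0.046, 0.152], [0.666, 0.107, 0.195]]
```

View pics/scene.png

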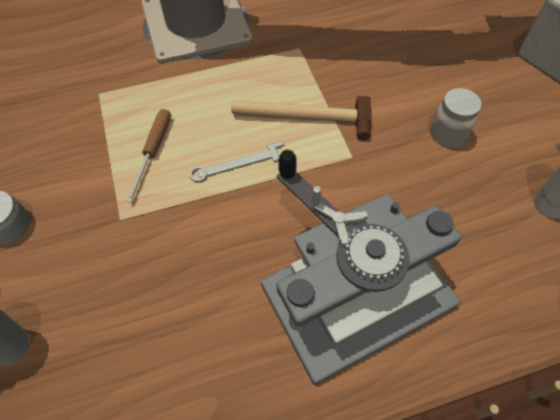

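View pics/side.png

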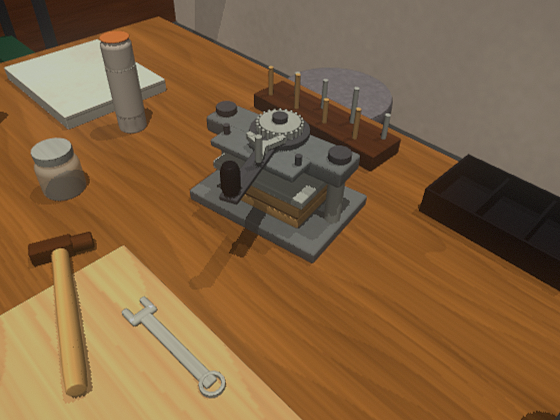

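```bash
cat >> h.py <<'E'
def ray(cam,u,v,z):
    c=camera_info(cam);K=c["K"];d=c["rotation"]@np.array([(u-K[0,2])/K[0,0],-(v-K[1,2])/K[1,1],-1]);o=np.array(c["origin"]);return o+d*(z-o[2])/d[2]
E
python3 - <<'E'
from h import *
np.set_printoptions(precision=4,suppress=True)
for cam in["scene","side"]:
    P=np.load(f"pics/{cam}.npy");z=P[...,2]
    near=(np.abs(P[...,0]-.68)<.13)&(np.abs(P[...,1]-.085)<.14)
    def rep(n,m):
        print(cam,n,m.sum(),np.nanmean(P[m],0) if m.any() else"")
    for lo,hi in[(.150,.157),(.157,.164),(.164,.170),(.170,.178),(.178,.2)]:
        m=near&(z>lo)&(z<hi);n,L,st,ce=cv2.connectedComponentsWithStats(m.astype(np.uint8))
        for i in range(1,n):
            if st[i,4]>12:
                Q=P[L==i];print(cam,lo,hi,st[i,4],ce[i].round(0),np.median(Q,0),Q.min(0),Q.max(0))
    im=cv2.imread(f"pics/{cam}.png")
a=cv2.imread("pics/scene.png")[140:320,260:470];b=cv2.imread("pics/side.png")[90:260,190:370]
cv2.imwrite("pics/crop.png",np.hstack([cv2.resize(a,(420,360),interpolation=2),cv2.resize(b,(360,360),interpolation=2)]))
for n,u,v,zz in[("nut",376,248,.172),("peg",317,189,.197),("colL",300,292,.15),("colR",440,222,.15),("knobtop",288,153,.194)]:print(n,ray("scene",u,v,zz))
print("side",ray("side",281,119,.172),ray("side",258,139,.197))
E
```

```text
scene 0.15 0.157 41 [396. 205.] [0.6358 0.1564 0.1516] [0.6316 0.1518 0.15  ] [0.6409 0.1615 0.1534]
scene 0.15 0.157 66 [355. 220.] [0.6425 0.0958 0.1547] [0.637  0.0812 0.1504] [0.6445 0.112  0.157 ]
scene 0.15 0.157 54 [338. 234.] [0.6563 0.0675 0.1535] [0.6317 0.066  0.1504] [0.6717 0.0712 0.1568]
scene 0.15 0.157 48 [310. 245.] [0.6581 0.0284 0.1515] [0.6528 0.0235 0.1501] [0.6624 0.033  0.1532]
scene 0.15 0.157 28 [347. 252.] [0.6829 0.0695 0.1541] [0.6757 0.0657 0.1502] [0.689  0.0729 0.1569]
scene 0.15 0.157 17 [354. 267.] [0.703  0.0702 0.1539] [0.7007 0.0652 0.1502] [0.7056 0.0723 0.1564]
scene 0.15 0.157 31 [360. 273.] [0.7116 0.0745 0.1525] [0.7082 0.0686 0.1501] [0.7186 0.0772 0.1569]
scene 0.15 0.157 14 [389. 274.] [0.7253 0.1072 0.1538] [0.7226 0.1046 0.1506] [0.7278 0.1094 0.1569]
scene 0.15 0.157 17 [368. 276.] [0.7207 0.0811 0.1543] [0.7159 0.0799 0.1501] [0.7245 0.0831 0.1568]
scene 0.15 0.157 18 [375. 277.] [0.7225 0.0893 0.1538] [0.7201 0.0868 0.15  ] [0.728  0.0913 0.157 ]
scene 0.15 0.157 18 [383. 277.] [0.7265 0.098  0.1541] [0.7231 0.0956 0.1501] [0.7292 0.09
[... 2235 characters left out ...]
639]
side 0.164 0.17 53 [280. 121.] [0.685  0.0901 0.1675] [0.6808 0.0852 0.164 ] [0.6982 0.1046 0.1699]
side 0.164 0.17 33 [258. 157.] [0.6032 0.0473 0.1669] [0.6    0.044  0.1641] [0.6098 0.053  0.1698]
side 0.17 0.178 116 [280. 116.] [0.6916 0.0969 0.1719] [0.6806 0.0856 0.17  ] [0.7042 0.1096 0.1735]
side 0.17 0.178 36 [259. 153.] [0.6031 0.0469 0.1739] [0.6009 0.0452 0.1705] [0.6103 0.053  0.1778]
side 0.178 0.2 119 [258. 143.] [0.6036 0.0482 0.1898] [0.6005 0.0445 0.178 ] [0.6105 0.0558 0.1984]
nut [0.6948 0.0993 0.172 ]
peg [0.6071 0.0529 0.197 ]
colL [ 0.7125 -0.0039  0.15  ]
colR [0.6771 0.2016 0.15  ]
knobtop [0.5408 0.0365 0.194 ]
side [0.6867 0.0888 0.172 ] [0.6018 0.0464 0.197 ]
```

View pics/crop.png

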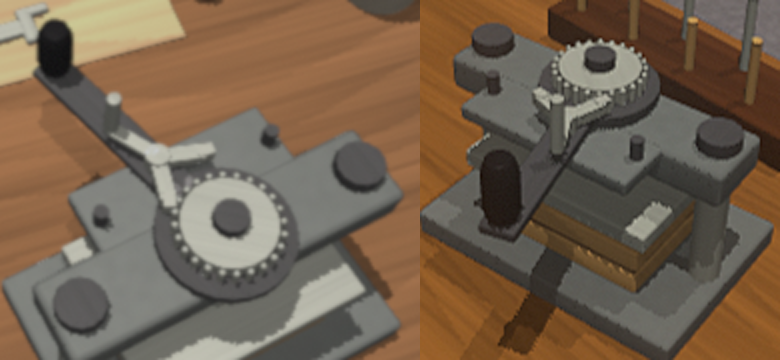

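The scene picture shows the press with its nut at about (376,248), the peg top at (317,189) and the knob at (288,160). The peg lies to the anticlockwise side of the arm, and its measured radius of 0.100 m and the knob's 0.166 m both fit. I'll move above the peg now.

>>> move_arm([
  {"xyz": [0, 0, -2], "rot": [0, 0, -6.3]},
  {"xyz": [0, 0, -2], "rot": [0, 0, -6.3]},
  {"xyz": [0, 0, -2], "rot": [0, 0, -6.3]},
  {"xyz": [0, 0, -2], "rot": [0, 0, -6.3]},
  {"xyz": [0, 0, -2], "rot": [0, 0, -6.3]},
  {"xyz": [0, 0, -2], "rot": [0, 0, -6.2]},
], claw=4, squeeze=10)

```text
clock: 1.25
tcp_pos: [0.1677, 0.6279, 0.2925]
tool_rot: [-0.2, 0.98, 0.0, 0.0]
contact_force: [0.8, 1.6, -1.3]
grip_width: 0.0572
grasp_force: 0.0
```

>>> move_arm([
  {"xyz": [-0.9, -3.5, 0]},
  {"xyz": [-0.9, -3.5, 0]},
  {"xyz": [-0.9, -3.5, 0]},
  {"xyz": [-0.9, -3.5, 0]},
  {"xyz": [-0.9, -3.5, 0]},
  {"xyz": [-0.9, -3.5, 0]},
  {"xyz": [-0.9, -3.5, 0]},
  {"xyz": [-0.9, -3.5, 0]},
  {"xyz": [-0.9, -3.5, 0]},
  {"xyz": [-0.9, -3.5, 0]},
  {"xyz": [-0.9, -3.5, 0]},
  {"xyz": [-0.9, -3.5, 0]},
  {"xyz": [-0.9, -3.5, 0]},
  {"xyz": [-0.9, -3.5, 0]},
  {"xyz": [-0.9, -3.5, 0]},
  {"xyz": [-0.9, -3.5, 0]},
  {"xyz": [-0.9, -3.5, 0]},
  {"xyz": [-0.9, -3.5, 0]},
  {"xyz": [0, 0, 0]},
  {"xyz": [0, 0, 0]},
])

```text
validation failed for argument at $.pl...
```

```bash
cat >> h.py <<'E'
def look(cam,name):
    im,d=snapshot(cam);cv2.imwrite(f"pics/{name}.png",im[:,:,::-1]);P=cloud(cam,d);return im,P
def togo(x,y,z,yaw):
    o=get_obs();M=R.from_quat(o["tool_rot"]).as_matrix();a=np.degrees(np.arctan2(M[1,1],M[0,1]))
    dr=(M.T@(np.array([x,y,z])-o["tcp_pos"]))*100
    G=np.array([[0,np.cos(np.radians(yaw)),0],[0,np.sin(np.radians(yaw)),0],[0,0,-1.]]);G[:,0]=np.cross(G[:,1],G[:,2])
    print("clock",round(o["clock"],2),"tcp",o["tcp_pos"].round(4),"yaw",round(a,1),"q",o["joint_positions"].round(2),"F",o["contact_force"].round(1),"\n shift now cm",dr.round(2),"shift after turn",(G.T@(np.array([x,y,z])-o["tcp_pos"])*100).round(2),"rot",np.degrees(R.from_matrix(M.T@G).as_rotvec()).round(1))
E
python3 - <<'E'
from h import *
np.set_printoptions(precision=4,suppress=True)
togo(.6055,.0505,.168,112.7)
im,P=look("wrist","w1")
for l in["knob_mid","pawl_peg"]:
    for r in recognise(l,"wrist")[:2]:print(l,round(r["p"],2),world("wrist",r["xyz"]),pix("wrist",world("wrist",r["xyz"])))
z=P[...,2]
for lo,hi in[(.156,.164),(.167,.178),(.178,.2)]:
    m=(z>lo)&(z<hi);n,L,st,ce=cv2.connectedComponentsWithStats(m.astype(np.uint8))
    for i in range(1,n):
        if st[i,4]>40:
            Q=P[L==i];print(lo,hi,st[i,4],ce[i].round(0),np.median(Q,0),Q.min(0),Q.max(0))
E
```

```text
clock 1.25 tcp [0.1677 0.6279 0.2925] yaw 113.1 q [-1.28  0.54 -0.13  1.34  0.07  1.27  0.56] F [ 0.8  1.6 -1.3] 
 shift now cm [-17.67 -70.28  12.45] shift after turn [-18.11 -70.16  12.45] rot [0.  0.  0.4]
0.156 0.164 767 [453. 131.] [0.0367 0.7864 0.1603] [-0.093   0.6952  0.156 ] [0.0714 0.8861 0.164 ]
0.156 0.164 59 [526. 217.] [0.0742 0.9093 0.1602] [0.069  0.8905 0.1562] [0.0795 0.9258 0.1635]
0.167 0.178 1011 [462. 131.] [0.0314 0.7682 0.1726] [-0.0863  0.695   0.167 ] [0.0795 0.9273 0.178 ]
0.178 0.2 3053 [475. 139.] [0.0345 0.7808 0.1933] [-0.0823  0.695   0.178 ] [0.0796 0.9254 0.2   ]
```

View pics/w1.png

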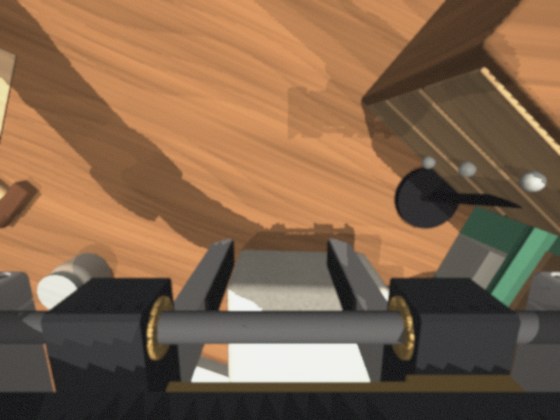

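That picture shows only the start area, with a box under the gripper at (290,320), because the second move was refused. I'll resend it with a "rot" in every row.

>>> move_arm([
  {"xyz": [-0.9, -3.5, 0], "rot": [0, 0, 0]},
  {"xyz": [-0.9, -3.5, 0], "rot": [0, 0, 0]},
  {"xyz": [-0.9, -3.5, 0], "rot": [0, 0, 0]},
  {"xyz": [-0.9, -3.5, 0], "rot": [0, 0, 0]},
  {"xyz": [-0.9, -3.5, 0], "rot": [0, 0, 0]},
  {"xyz": [-0.9, -3.5, 0], "rot": [0, 0, 0]},
  {"xyz": [-0.9, -3.5, 0], "rot": [0, 0, 0]},
  {"xyz": [-0.9, -3.5, 0], "rot": [0, 0, 0]},
  {"xyz": [-0.9, -3.5, 0], "rot": [0, 0, 0]},
  {"xyz": [-0.9, -3.5, 0], "rot": [0, 0, 0]},
  {"xyz": [-0.9, -3.5, 0], "rot": [0, 0, 0]},
  {"xyz": [-0.9, -3.5, 0], "rot": [0, 0, 0]},
  {"xyz": [-0.9, -3.5, 0], "rot": [0, 0, 0]},
  {"xyz": [-0.9, -3.5, 0], "rot": [0, 0, 0]},
  {"xyz": [-0.9, -3.5, 0], "rot": [0, 0, 0]},
  {"xyz": [-0.9, -3.5, 0], "rot": [0, 0, 0]},
  {"xyz": [-0.9, -3.5, 0], "rot": [0, 0, 0]},
  {"xyz": [-0.9, -3.5, 0], "rot": [0, 0, 0]},
])

```text
clock: 2.9
tcp_pos: [0.5606, 0.1079, 0.29]
tool_rot: [-0.196, 0.981, -0.0, -0.001]
contact_force: [0.8, 0.5, 0.2]
grip_width: 0.0401
grasp_force: 0.0
```

```bash
cat > m.py <<'E'
from h import *
import sys
np.set_printoptions(precision=4,suppress=True)
togo(.6055,.0505,.168,112.7)
im,P=look("wrist",sys.argv[1])
for l in["knob_mid","pawl_peg"]:
    for r in recognise(l,"wrist")[:2]:print(l,round(r["p"],2),world("wrist",r["xyz"]),pix("wrist",world("wrist",r["xyz"])))
z=P[...,2]
for lo,hi in[(.156,.164),(.167,.178),(.178,.2)]:
    m=(z>lo)&(z<hi);n,L,st,ce=cv2.connectedComponentsWithStats(m.astype(np.uint8))
    for i in range(1,n):
        if st[i,4]>60:
            Q=P[L==i];print(lo,hi,st[i,4],ce[i].round(0),np.median(Q,0),Q.min(0),Q.max(0))
E
python3 m.py w2
```

```text
clock 2.9 tcp [0.5606 0.1079 0.29  ] yaw 112.6 q [-0.27  0.4   0.05  1.57 -0.02  1.17  1.75] F [0.8 0.5 0.2] 
 shift now cm [-1.96 -7.03 12.19] shift after turn [-1.93 -7.03 12.2 ] rot [ 0.  -0.1 -0.1]
knob_mid 0.97 [0.5364 0.0303 0.191 ] (np.float64(224.17010261982142), np.float64(155.42470013398082))
pawl_peg 0.82 [0.6201 0.0606 0.1576] (np.float64(225.6100416975689), np.float64(230.60850139694844))
0.156 0.164 248 [226. 233.] [0.6253 0.0544 0.1608] [0.6047 0.0388 0.1565] [0.6675 0.068  0.1636]
0.156 0.164 86 [253. 256.] [0.6421 0.0937 0.1591] [0.6366 0.0867 0.1564] [0.6483 0.1007 0.1611]
0.156 0.164 578 [250. 293.] [0.6882 0.1074 0.1611] [0.6624 0.0951 0.156 ] [0.7134 0.124  0.1637]
0.156 0.164 189 [500. 354.] [0.6454 0.4359 0.1606] [0.6256 0.4317 0.1561] [0.6726 0.4488 0.164 ]
0.167 0.178 299 [505. 363.] [0.6493 0.4361 0.173 ] [0.6294 0.4324 0.167 ] [0.6764 0.4536 0.178 ]
0.178 0.2 469 [222. 160.] [0.5436 0.0264 0.193 ] [0.5329 0.0131 0.1781] [0.5569 0.0372 0.1959]
0.178 0.2 114 [216. 223.] [0.6072 0.0428 0.1956] [0.6045 0.0375 0.178 ] [0.614  0.047  0.1982]
0.178 0.2 143 [508. 372.] [0.6563 0.438  0.1802] [0.6377 0.4335 0.178 ] [0.6744 0.4517 0.188 ]
```

```bash
python3 m.py w3
```

```text
clock 3.05 tcp [0.5611 0.106  0.2896] yaw 112.3 q [-0.27  0.41  0.05  1.57 -0.02  1.17  1.74] F [-1.2  1.2 -0.5] 
 shift now cm [-2.03 -6.8  12.16] shift after turn [-1.95 -6.83 12.16] rot [-0.1 -0.2 -0.4]
pawl_peg 0.57 [0.6165 0.07   0.1594] (np.float64(228.85426472269887), np.float64(230.15112679522292))
pawl_peg 0.5 [0.6248 0.1208 0.0841] (np.float64(268.45800715708384), np.float64(232.74037307761094))
0.156 0.164 200 [228. 230.] [0.6176 0.0665 0.1608] [0.5993 0.0511 0.1563] [0.6317 0.0793 0.1636]
0.156 0.164 111 [254. 256.] [0.6357 0.106  0.1593] [0.6303 0.0976 0.1563] [0.6424 0.1144 0.1616]
0.156 0.164 624 [252. 293.] [0.681  0.121  0.1612] [0.6564 0.1065 0.156 ] [0.7078 0.139  0.1636]
0.156 0.164 160 [500. 354.] [0.638  0.4496 0.1603] [0.6178 0.4464 0.1562] [0.6651 0.4657 0.164 ]
0.167 0.178 255 [506. 360.] [0.6379 0.4496 0.1727] [0.6176 0.4463 0.1671] [0.6631 0.4619 0.178 ]
0.178 0.2 468 [224. 160.] [0.5383 0.0385 0.1931] [0.5278 0.0253 0.1781] [0.5523 0.0496 0.1962]
0.178 0.2 116 [218. 224.] [0.6017 0.056  0.1957] [0.5989 0.0508 0.1783] [0.6088 0.0603 0.1977]
0.178 0.2 133 [509. 370.] [0.646  0.4506 0.1807] [0.63   0.4467 0.1781] [0.6632 0.4632 0.1849]
```

View pics/w3.png

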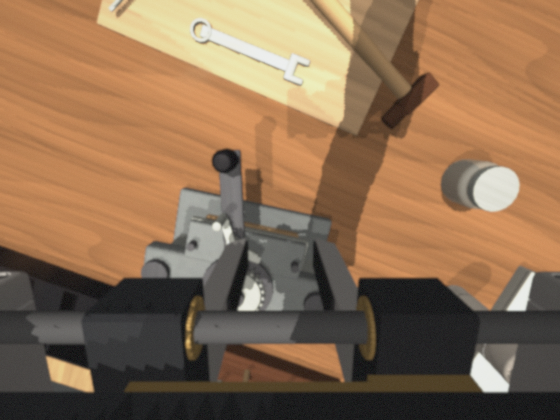

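The wrist picture shows the knob at (226,160) and the peg at (218,224). Its pose reading still wavers by about 8 mm between looks, on both sides of the fixed-camera value. I'll use the fixed-camera peg position (0.6055, 0.0505) and a 40 mm opening around it.

>>> move_arm([
  {"xyz": [-0.65, -2.3, 0], "rot": [0, 0, 0]},
  {"xyz": [-0.65, -2.3, 0], "rot": [0, 0, 0]},
  {"xyz": [-0.65, -2.2, 0], "rot": [0, 0, 0]},
  {"xyz": [0, 0, 0], "rot": [0, 0, 0]},
  {"xyz": [0, 0, 2], "rot": [0, 0, 0]},
  {"xyz": [0, 0, 2], "rot": [0, 0, 0]},
  {"xyz": [0, 0, 2], "rot": [0, 0, 0]},
  {"xyz": [0, 0, 0], "rot": [0, 0, 0]},
  {"xyz": [0, 0, 0], "rot": [0, 0, 0]},
  {"xyz": [0, 0, 0], "rot": [0, 0, 0]},
])

```text
clock: 4.03
tcp_pos: [0.6052, 0.0559, 0.2325]
tool_rot: [-0.198, 0.98, 0.0, 0.001]
contact_force: [0.5, 0.2, 0.7]
grip_width: 0.04
grasp_force: 0.0
```

```bash
python3 m.py w4; python3 - <<'E'
from h import *
a,_=look("scene","s2");b,_=look("side","d2")
c=np.hstack([cv2.resize(x,(400,400),interpolation=2) for x in (a[110:310,240:440],b[60:240,180:360])])
cv2.imwrite("pics/c2.png",c[:,:,::-1])
E
```

```text
clock 4.03 tcp [0.6052 0.0559 0.2325] yaw 112.8 q [-0.17  0.51  0.05  1.56 -0.03  1.07  1.86] F [0.5 0.2 0.7] 
 shift now cm [ 0.2  -0.51  6.45] shift after turn [ 0.19 -0.51  6.45] rot [0.  0.1 0.1]
knob_mid 0.89 [0.5436 0.0351 0.1972] (np.float64(287.1488454142076), np.float64(142.60226995173116))
pawl_peg 0.88 [0.6341 0.0739 0.1545] (np.float64(286.5644220961604), np.float64(242.33053580780683))
0.156 0.164 2727 [286. 277.] [0.6703 0.0838 0.1612] [0.6038 0.0567 0.156 ] [0.7147 0.1339 0.1639]
0.167 0.178 270 [286. 304.] [0.688  0.0965 0.1714] [0.6809 0.0874 0.1671] [0.6984 0.11   0.1731]
0.178 0.2 707 [286. 139.] [0.5414 0.0338 0.1933] [0.5294 0.022  0.1826] [0.5535 0.0463 0.1964]
0.178 0.2 151 [276. 218.] [0.6042 0.0512 0.1961] [0.6007 0.047  0.1787] [0.6101 0.0562 0.1978]
```

View pics/c2.png

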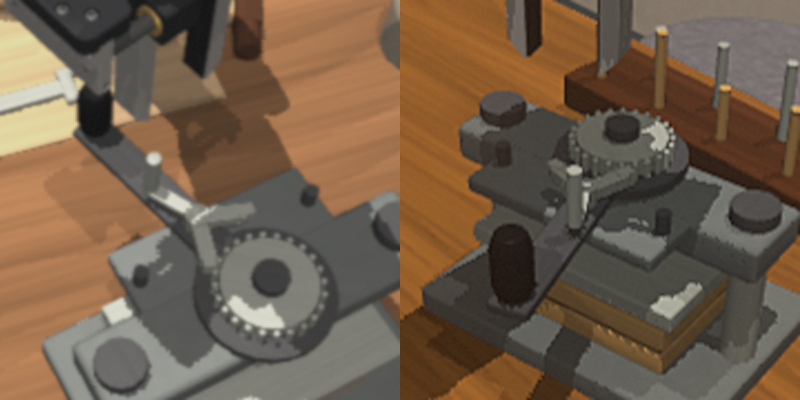

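The crop shows the open fingers above the peg (about (153,160) left, (575,185) right), which is still on the anticlockwise side. All three cameras now agree on (0.605, 0.051). I'll go down around it.

>>> move_arm([
  {"xyz": [0.15, -0.5, 0], "rot": [0, 0, 0]},
  {"xyz": [0, 0, 1.5], "rot": [0, 0, 0]},
  {"xyz": [0, 0, 1.5], "rot": [0, 0, 0]},
  {"xyz": [0, 0, 1.5], "rot": [0, 0, 0]},
  {"xyz": [0, 0, 1.9], "rot": [0, 0, 0]},
  {"xyz": [0, 0, 0], "rot": [0, 0, 0]},
  {"xyz": [0, 0, 0], "rot": [0, 0, 0]},
])

```text
clock: 4.87
tcp_pos: [0.605, 0.0489, 0.167]
tool_rot: [-0.197, 0.98, 0.0, -0.001]
contact_force: [1.0, 0.5, 1.2]
grip_width: 0.0401
grasp_force: 0.0
```

>>> move_arm([
  {"xyz": [0, 0, 0], "rot": [0, 0, 0]},
  {"xyz": [0, 0, 0], "rot": [0, 0, 0]},
  {"xyz": [0, 0, 0], "rot": [0, 0, 0]},
  {"xyz": [0, 0, 0], "rot": [0, 0, 0]},
], claw=1.6)

```text
clock: 5.2
tcp_pos: [0.606, 0.0494, 0.1683]
tool_rot: [-0.197, 0.98, -0.0, 0.001]
contact_force: [0.1, 0.4, -0.2]
grip_width: 0.0177
grasp_force: 0.0
```

>>> move_arm([
  {"xyz": [0, 0.3, 0], "rot": [0, 0, 0]},
  {"xyz": [0, 0.3, 0], "rot": [0, 0, 0]},
  {"xyz": [0, 0.3, 0], "rot": [0, 0, 0]},
  {"xyz": [0, 0.3, 0], "rot": [0, 0, 0]},
  {"xyz": [0, 0.3, 0], "rot": [0, 0, 0]},
  {"xyz": [0, 0.3, 0], "rot": [0, 0, 0]},
  {"xyz": [0, 0, 0], "rot": [0, 0, 0]},
])

```text
clock: 5.78
tcp_pos: [0.5982, 0.0671, 0.1673]
tool_rot: [-0.198, 0.98, 0.0, -0.0]
contact_force: [0.7, -0.3, 0.5]
grip_width: 0.0162
grasp_force: 0.0
```

>>> move_arm([
  {"xyz": [0, 0.2, 0], "rot": [0, 0, 0]},
  {"xyz": [0, 0.2, 0], "rot": [0, 0, 0]},
  {"xyz": [0, 0, 0], "rot": [0, 0, 0]},
])

```text
clock: 6.03
tcp_pos: [0.5968, 0.0701, 0.1673]
tool_rot: [-0.197, 0.98, 0.0, -0.0]
contact_force: [1.4, 0.7, -1.0]
grip_width: 0.0162
grasp_force: 0.0
```

```bash
python3 - <<'E'
from h import *
np.set_printoptions(precision=4,suppress=True)
togo(.6055,.0505,.168,112.7)
for cam in["scene","side"]:
    im,P=look(cam,cam+"3");z=P[...,2]
    for l in ["knob_mid","pawl_peg"]:
        for r in recognise(l,cam)[:1]:print(cam,l,round(r["p"],2),world(cam,r["xyz"]))
        for s in silhouettes(l,cam)[:1]:
            Q=P[s["pixels"]];print(np.nanpercentile(Q,[5,95],axis=0).round(4).tolist())
a,b=[cv2.imread(f"pics/{c}3.png") for c in("scene","side")]
cv2.imwrite("pics/c3.png",np.hstack([cv2.resize(x,(400,400),interpolation=2) for x in (a[110:310,240:440],b[60:240,180:360])]))
E
```

```text
clock 6.03 tcp [0.5968 0.0701 0.1673] yaw 112.8 q [-0.19  0.56  0.05  1.67 -0.03  0.92  1.84] F [ 1.4  0.7 -1. ] 
 shift now cm [-0.04 -2.15 -0.07] shift after turn [-0.04 -2.15 -0.07] rot [ 0.  -0.   0.1]
scene knob_mid 0.56 [0.5527 0.0295 0.1621]
[[0.5428, 0.0234, 0.1559], [0.5527, 0.0302, 0.169]]
scene pawl_peg 0.98 [0.6363 0.0698 0.1594]
side knob_mid 0.94 [0.538  0.0262 0.1809]
[[0.5297, 0.0205, 0.1582], [0.5462, 0.0359, 0.1948]]
side pawl_peg 0.96 [0.6324 0.0599 0.1609]
[[0.6015, 0.046, 0.1519], [0.6668, 0.0994, 0.196]]
```

View pics/c3.png

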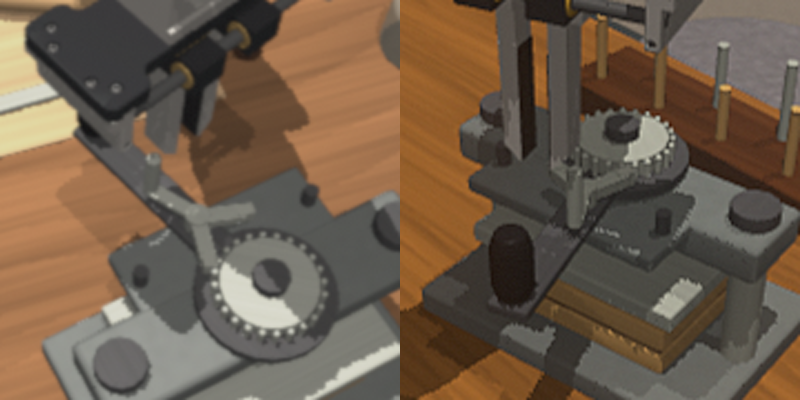

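The peg has not moved. It is still at (153,170) left and (575,190) right, and the fingers seem to be beside it. I'll project the TCP into the pictures to check.

```bash
python3 - <<'E'
from h import *
np.set_printoptions(precision=4,suppress=True)
o=get_obs();M=R.from_quat(o["tool_rot"]).as_matrix()
a,b=[cv2.imread(f"pics/{c}3.png") for c in("scene","side")]
ims=[]
for cam,im,(y0,x0,s) in(("scene",a,(110,240,2.0)),("side",b,(60,180,400/180))):
    n=int(400/s);big=cv2.resize(im[y0:y0+n,x0:x0+n],(400,400),interpolation=2)
    def dot(w,c):
        u,v=pix(cam,w);p=(int((u-x0)*s),int((v-y0)*s));cv2.circle(big,p,3,c,-1);return p
    print(cam,"tcp",dot(o["tcp_pos"],(0,0,255)))
    for sg in(-1,1):print(dot(o["tcp_pos"]+M@[0,sg*.008,0],(0,255,0)),dot(o["tcp_pos"]+M@[0,sg*.0205,0],(255,0,0)))
    print("peg top",dot([.605,.051,.197],(0,255,255)),"knob top",dot([.541,.034,.194],(255,0,255)))
    ims.append(big)
cv2.imwrite("pics/c4.png",np.hstack(ims))
P=np.load("pics/side.npy")
for cam in("scene","side"):
    im,P=look(cam,cam+"4")
    for lo,hi in[(.165,.175),(.175,.185),(.185,.2)]:
        m=(P[...,2]>lo)&(P[...,2]<hi)&(abs(P[...,0]-.6)<.06)&(abs(P[...,1]-.06)<.06);n,L,st,ce=cv2.connectedComponentsWithStats(m.astype(np.uint8))
        for i in range(1,n):
            if st[i,4]>8:Q=P[L==i];print(cam,lo,st[i,4],ce[i].round(0),np.median(Q,0),Q.min(0),Q.max(0))
E
```

```text
scene tcp (169, 163)
(160, 170) (146, 180)
(178, 156) (192, 146)
peg top (149, 156) knob top (92, 87)
side tcp (141, 203)
(153, 207) (172, 212)
(129, 200) (111, 195)
peg top (172, 170) knob top (106, 232)
scene 0.165 12 [282. 170.] [0.5479 0.0251 0.1684] [0.5424 0.0234 0.1651] [0.5509 0.0292 0.1712]
scene 0.165 30 [315. 202.] [0.6089 0.0511 0.1697] [0.6055 0.0479 0.1653] [0.6109 0.0572 0.175 ]
scene 0.175 33 [316. 198.] [0.6092 0.0515 0.1794] [0.6032 0.0481 0.1752] [0.6107 0.0562 0.1845]
scene 0.185 72 [316. 191.] [0.6077 0.0526 0.1942] [0.601  0.0485 0.1855] [0.6111 0.0578 0.1962]
side 0.165 48 [258. 155.] [0.6029 0.0472 0.1707] [0.6003 0.0456 0.1656] [0.6094 0.0525 0.1749]
side 0.165 32 [238. 184.] [0.5447 0.0212 0.1701] [0.54   0.0196 0.1655] [0.5501 0.0239 0.1738]
side 0.175 53 [259. 149.] [0.6034 0.0473 0.1802] [0.6007 0.0452 0.1751] [0.6099 0.0527 0.1849]
side 0.175 34 [238. 177.] [0.5444 0.0213 0.1799] [0.5402 0.0197 0.1752] [0.5512 0.0247 0.185 ]
side 0.185 78 [258. 140.] [0.604  0.0486 0.1936] [0.6007 0.0448 0.1852] [0.6107 0.056  0.1974]
side 0.185 103 [233. 167.] [0.5443 0.0269 0.1938] [0.54   0.0209 0.1852] [0.5511 0.0404 0.1958]
```

View pics/c4.png

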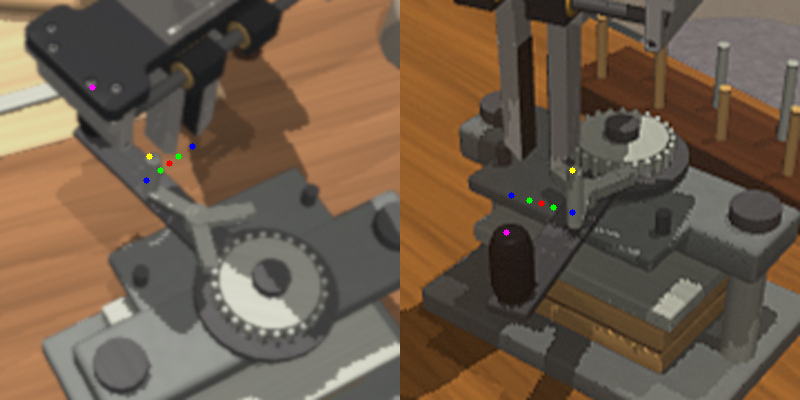

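The red dot marks the reported TCP, and the visible tips sit well above it. I'll measure the fingers themselves in the depth.

```bash
python3 - <<'E'
from h import *
np.set_printoptions(precision=4,suppress=True)
o=get_obs();M=R.from_quat(o["tool_rot"]).as_matrix()
print(o["tcp_pos"],o["joint_positions"],o["grip_width"])
for cam in("scene","side"):
    im,P=look(cam,cam+"5");Q=(P-o["tcp_pos"])@M
    m=(abs(Q[...,0])<.06)&(abs(Q[...,1])<.06)&(P[...,2]>.199)&(P[...,2]<.26)
    for lo in np.arange(.2,.26,.006):
        mm=m&(P[...,2]>lo)&(P[...,2]<lo+.006)
        if mm.sum()>4:
            q=Q[mm];print(cam,lo.round(3),mm.sum(),q.min(0),q.max(0))
E
```

```text
[0.597  0.0697 0.1674] [-0.1938  0.5611  0.049   1.6657 -0.0329  0.9157  1.8356] 0.015903504388285555
scene 0.2 37 [-0.0096 -0.0128 -0.0384] [ 0.0042  0.0166 -0.033 ]
scene 0.206 62 [-0.0107 -0.0189 -0.0445] [ 0.0064  0.0207 -0.0387]
scene 0.212 93 [-0.0103 -0.0197 -0.0505] [ 0.0085  0.0206 -0.045 ]
scene 0.218 99 [-0.0101 -0.02   -0.0566] [ 0.0096  0.0212 -0.0507]
scene 0.224 86 [-0.0102 -0.0201 -0.0626] [ 0.0085  0.0197 -0.0567]
scene 0.23 94 [-0.0103 -0.0201 -0.0685] [ 0.0084  0.0208 -0.0627]
scene 0.236 71 [-0.0102 -0.0202 -0.0746] [ 0.007   0.0212 -0.0688]
scene 0.242 75 [-0.0104 -0.0198 -0.0804] [ 0.0049  0.0201 -0.0747]
scene 0.248 53 [-0.0102 -0.0198 -0.0863] [ 0.0025  0.021  -0.0807]
scene 0.254 32 [-0.0098 -0.0201 -0.0925] [-0.001  -0.0083 -0.0867]
side 0.2 35 [-0.0082 -0.0142 -0.0384] [ 0.0102  0.0122 -0.0334]
side 0.206 80 [-0.0063 -0.0215 -0.0446] [ 0.0117  0.0164 -0.0387]
side 0.212 115 [-0.0066 -0.0221 -0.0506] [ 0.0118  0.0185 -0.0447]
side 0.218 118 [-0.0073 -0.0221 -0.0566] [ 0.0113  0.0175 -0.0507]
side 0.224 115 [-0.0069 -0.0221 -0.0626] [ 0.0114  0.0187 -0.0567]
side 0.23 123 [-0.0086 -0.0223 -0.0685] [ 0.0117  0.0187 -0.0626]
side 0.236 129 [-0.0091 -0.0225 -0.0744] [ 0.0114  0.0184 -0.0687]
side 0.242 125 [-0.0073 -0.0225 -0.0806] [ 0.0118  0.0187 -0.0749]
side 0.248 131 [-0.0078 -0.0224 -0.0866] [ 0.0119  0.0189 -0.0807]
side 0.254 135 [-0.0103 -0.0221 -0.0926] [ 0.0116  0.0187 -0.0866]
```

The depth shows the finger tips ending at z about 0.200, roughly 33 mm behind the reported TCP. Their x and y agree. The fingers therefore passed just over the peg, so from here I'll use tip z = TCP z + 0.033. I'll go back over the peg and down further in stages, watching the force.

>>> move_arm([
  {"xyz": [0, 0, -1], "rot": [0, 0, 0]},
  {"xyz": [0, -1.1, 0], "rot": [0, 0, 0]},
  {"xyz": [0, -1, 0], "rot": [0, 0, 0]},
  {"xyz": [0, 0, 0], "rot": [0, 0, 0]},
  {"xyz": [0, 0, 0], "rot": [0, 0, 0]},
  {"xyz": [0, 0, 1], "rot": [0, 0, 0]},
  {"xyz": [0, 0, 1], "rot": [0, 0, 0]},
  {"xyz": [0, 0, 0], "rot": [0, 0, 0]},
  {"xyz": [0, 0, 0], "rot": [0, 0, 0]},
], claw=4)

```text
clock: 7.48
tcp_pos: [0.604, 0.0507, 0.1559]
tool_rot: [-0.198, 0.98, 0.0, -0.001]
contact_force: [0.2, -0.7, -0.8]
grip_width: 0.0405
grasp_force: 0.0
```

>>> move_arm([
  {"xyz": [0, 0, 0.8], "rot": [0, 0, 0]},
  {"xyz": [0, 0, 0.8], "rot": [0, 0, 0]},
  {"xyz": [0, 0, 0.6], "rot": [0, 0, 0]},
  {"xyz": [0, 0, 0], "rot": [0, 0, 0]},
  {"xyz": [0, 0, 0], "rot": [0, 0, 0]},
])

```text
clock: 7.9
tcp_pos: [0.6047, 0.0503, 0.1347]
tool_rot: [-0.197, 0.98, 0.0, -0.001]
contact_force: [-0.1, 0.0, 0.5]
grip_width: 0.0399
grasp_force: 0.0
```

```bash
cat > f.py <<'E'
from h import *
np.set_printoptions(precision=4,suppress=True)
# finger tips and pegs in fixed cameras
o=get_obs();M=R.from_quat(o["tool_rot"]).as_matrix();print(o["clock"],o["tcp_pos"],o["grip_width"],o["contact_force"])
for cam in("scene","side"):
    im,P=look(cam,cam+"_%d"%(o["clock"]*100));Q=(P-o["tcp_pos"])@M
    for lo in np.arange(.15,.22,.008):
        m=(abs(Q[...,0])<.03)&(abs(Q[...,1])<.045)&(P[...,2]>lo)&(P[...,2]<lo+.008);n,L,st,ce=cv2.connectedComponentsWithStats(m.astype(np.uint8))
        for i in range(1,n):
            if st[i,4]>10:q=Q[L==i];print(cam,lo.round(3),st[i,4],"tool x",q[:,0].min().round(3),q[:,0].max().round(3),"y",q[:,1].min().round(3),q[:,1].max().round(3))
E
python3 f.py
```

```text
7.9 [0.6047 0.0503 0.1347] 0.03989666651551023 [-0.0586  0.0332  0.4908]
scene 0.158 152 tool x -0.03 -0.0 y -0.003 0.014
scene 0.166 37 tool x -0.01 0.009 y 0.021 0.03
scene 0.166 25 tool x -0.007 0.002 y -0.003 0.005
scene 0.174 49 tool x -0.01 0.005 y 0.02 0.032
scene 0.174 24 tool x -0.007 0.002 y -0.003 0.004
scene 0.174 36 tool x -0.01 0.009 y -0.031 -0.021
scene 0.182 43 tool x -0.01 0.004 y 0.021 0.033
scene 0.182 28 tool x -0.007 -0.001 y -0.003 0.006
scene 0.182 55 tool x -0.01 0.009 y -0.032 -0.02
scene 0.19 46 tool x -0.01 0.002 y 0.02 0.032
scene 0.19 39 tool x -0.007 -0.0 y -0.003 0.006
scene 0.19 56 tool x -0.01 0.009 y -0.032 -0.02
scene 0.198 48 tool x -0.011 0.002 y 0.02 0.033
scene 0.198 48 tool x -0.01 0.007 y -0.032 -0.021
scene 0.206 46 tool x -0.01 0.001 y 0.02 0.032
scene 0.206 45 tool x -0.01 0.002 y -0.032 -0.022
scene 0.214 40 tool x -0.01 -0.0 y 0.02 0.032
scene 0.214 38 tool x -0.01 -0.0 y -0.032 -0.021
side 0.158 54 tool x -0.029 0.004 y -0.005 0.005
side 0.166 25 tool x -0.007 0.011 y 0.018 0.027
side 0.166 40 tool x -0.004 0.004 y -0.006 0.004
side 0.174 60 tool x -0.007 0.012 y 0.018 0.03
side 0.174 45 tool x -0.005 0.004 y -0.005 0.003
side 0.174 45 tool x -0.011 0.011 y -0.034 -0.022
side 0.182 68 tool x -0.007 0.011 y 0.018 0.031
side 0.182 36 tool x -0.005 0.004 y -0.005 0.003
side 0.182 72 tool x -0.009 0.011 y -0.035 -0.022
side 0.19 74 tool x -0.008 0.011 y 0.018 0.03
side 0.19 56 tool x -0.006 0.004 y -0.005 0.004
side 0.19 68 tool x -0.008 0.011 y -0.034 -0.021
side 0.198 78 tool x -0.01 0.011 y 0.018 0.031
side 0.198 77 tool x -0.008 0.011 y -0.034 -0.022
side 0.206 78 tool x -0.009 0.011 y 0.017 0.031
side 0.206 70 tool x -0.008 0.011 y -0.034 -0.022
side 0.214 77 tool x -0.008 0.011 y 0.018 0.03
side 0.214 81 tool x -0.01 0.011 y -0.034 -0.022
```

The depth confirms the peg now stands centred between the fingers, with the tips at about 0.169 m. I'll narrow the opening and push clockwise.

>>> move_arm([
  {"xyz": [0, 0, 0], "rot": [0, 0, 0]},
  {"xyz": [0, 0, 0], "rot": [0, 0, 0]},
  {"xyz": [0, 0, 0], "rot": [0, 0, 0]},
  {"xyz": [0, 0, 0], "rot": [0, 0, 0]},
  {"xyz": [0, 0.3, 0], "rot": [0, 0, 0]},
  {"xyz": [0, 0.3, 0], "rot": [0, 0, 0]},
  {"xyz": [0, 0.3, 0], "rot": [0, 0, 0]},
  {"xyz": [0, 0.3, 0], "rot": [0, 0, 0]},
], claw=1.6)

```text
clock: 8.67
tcp_pos: [0.6, 0.0601, 0.1353]
tool_rot: [-0.197, 0.98, -0.001, -0.001]
contact_force: [-0.2, -3.8, -0.0]
grip_width: 0.016
grasp_force: 1.4
```

>>> move_arm([
  {"xyz": [0, 0.3, 0], "rot": [0, 0, 0]},
  {"xyz": [0, 0.3, 0], "rot": [0, 0, 0]},
  {"xyz": [0, 0.3, 0], "rot": [0, 0, 0]},
  {"xyz": [0, 0, 0], "rot": [0, 0, 0]},
])

```text
clock: 9.0
tcp_pos: [0.5966, 0.0706, 0.1353]
tool_rot: [-0.198, 0.98, 0.0, -0.0]
contact_force: [-0.3, -0.8, -0.7]
grip_width: 0.0158
grasp_force: 0.5
```

```bash
cat > g.py <<'E'
from h import *
np.set_printoptions(precision=4,suppress=True)
# peg and knob from fixed-camera depth by height band near guessed radius
o=get_obs();print(o["clock"],o["tcp_pos"],o["grip_width"],o["contact_force"])
S=np.array([.694,.098])
for cam in("scene","side"):
    im,P=look(cam,cam+"_%d"%(o["clock"]*100))
    d=P[...,:2]-S;r=np.hypot(d[...,0],d[...,1]);a=np.degrees(np.arctan2(d[...,1],d[...,0]))%360-189.9
    for nm,sel in(("knob",(P[...,2]>.158)&(P[...,2]<.193)&(abs(r-.165)<.014)),("peg",(P[...,2]>.165)&(P[...,2]<.2)&(abs(r-.1)<.009)),("arm",(P[...,2]>.143)&(P[...,2]<.151)&(r>.11)&(r<.15))):
        m=sel&(abs(a)<60)
        n,L,st,ce=cv2.connectedComponentsWithStats(m.astype(np.uint8))
        for i in range(1,n):
            if st[i,4]>25:Q=P[L==i];print(cam,nm,st[i,4],np.median(Q,0),"ang",np.percentile(a[L==i],[5,50,95]).round(1))
E
python3 g.py
```

```text
9.0 [0.5966 0.0706 0.1353] 0.015839617891653758 [-0.2927 -0.7881 -0.6879]
scene peg 332 [0.6003 0.0775 0.1872] ang [-5.2  1.2 16.9]
scene arm 150 [0.5859 0.0535 0.1466] ang [ 8.2 12.2 17.9]
side knob 474 [0.5344 0.0248 0.1773] ang [10.6 14.8 17.2]
side peg 101 [0.5945 0.0769 0.1851] ang [1.2 2.1 2.8]
side peg 112 [0.5948 0.0647 0.1828] ang [ 6.7  8.7 11.7]
side peg 76 [0.6058 0.051  0.1906] ang [17.5 18.  18.6]
side arm 285 [0.5792 0.0434 0.1484] ang [ 9.3 15.6 19.1]
```

>>> move_arm([
  {"xyz": [0, 0.2, 0], "rot": [0, 0, 0]},
  {"xyz": [0, 0.2, 0], "rot": [0, 0, 0]},
])

```text
clock: 9.27
tcp_pos: [0.5963, 0.073, 0.1354]
tool_rot: [-0.197, 0.98, -0.0, 0.001]
contact_force: [2.0, -3.0, -2.6]
grip_width: 0.0159
grasp_force: 1.6
```

>>> move_arm([
  {"xyz": [0, 0.2, 0], "rot": [0, 0, 0]},
  {"xyz": [0, 0, 0], "rot": [0, 0, 0]},
])

```text
clock: 9.43
tcp_pos: [0.5953, 0.0758, 0.1354]
tool_rot: [-0.198, 0.98, 0.0, 0.001]
contact_force: [2.4, -2.2, -1.5]
grip_width: 0.016
grasp_force: 1.3
```

```bash
python3 g.py
```

```text
9.4333 [0.5953 0.0758 0.1354] 0.01603207410883029 [ 2.4327 -2.1752 -1.4616]
scene peg 203 [0.5974 0.0864 0.1852] ang [-9.3 -3.1  3.6]
scene peg 100 [0.6028 0.0583 0.1884] ang [13.2 13.5 13.9]
scene arm 130 [0.5838 0.0592 0.1466] ang [ 5.2  9.1 14.8]
side knob 477 [0.5312 0.0328 0.1775] ang [ 7.8 12.  14.2]
side peg 98 [0.5935 0.0823 0.1855] ang [-2.2 -1.  -0.1]
side peg 203 [0.5944 0.0621 0.1886] ang [ 4.   9.4 15.2]
side arm 310 [0.5761 0.0491 0.1484] ang [ 5.7 12.5 16. ]
```

The arm is now being carried along (about 3 degrees clockwise), so the pawl is at its end stop. I'll centre the opening on the peg, open, and rise.

>>> move_arm([
  {"xyz": [0, -0.3, 0], "rot": [0, 0, 0]},
  {"xyz": [0, 0, 0], "rot": [0, 0, 0]},
  {"xyz": [0, 0, 0], "rot": [0, 0, 0]},
  {"xyz": [0, 0, 0], "rot": [0, 0, 0]},
  {"xyz": [0, 0, -1.5], "rot": [0, 0, 0]},
  {"xyz": [0, 0, -1.5], "rot": [0, 0, 0]},
  {"xyz": [0, 0, -1.5], "rot": [0, 0, 0]},
  {"xyz": [0, 0, -1.5], "rot": [0, 0, 0]},
  {"xyz": [0, 0, 0], "rot": [0, 0, 0]},
  {"xyz": [0, 0, 0], "rot": [0, 0, 0]},
], claw=4.4)

```text
clock: 10.37
tcp_pos: [0.5961, 0.0728, 0.1958]
tool_rot: [-0.197, 0.98, 0.0, 0.001]
contact_force: [0.2, 0.1, -0.4]
grip_width: 0.0443
grasp_force: 0.0
```

```bash
python3 g.py; python3 - <<'E'
from h import *
np.set_printoptions(precision=4,suppress=True)
im,P=look("wrist","w5");z=P[...,2];k=[]
for lo,hi in[(.188,.2),(.168,.178)]:
    m=(z>lo)&(z<hi);n,L,st,ce=cv2.connectedComponentsWithStats(m.astype(np.uint8))
    for i in range(1,n):
        if st[i,4]>60:Q=P[L==i];print(lo,st[i,4],ce[i].round(0),Q.mean(0),Q.min(0),Q.max(0))
t=np.radians(199.7);togo(.694+.165*np.cos(t),.098+.165*np.sin(t),.125,109.7)
E
```

```text
10.3667 [0.5961 0.0728 0.1958] 0.044261744539808176 [ 0.2304  0.0931 -0.3619]
scene knob 216 [0.5467 0.0374 0.1747] ang [ 9.  12.4 13.3]
scene peg 133 [0.5998 0.0727 0.1856] ang [2.1 5.2 6.6]
scene arm 472 [0.5717 0.0549 0.1467] ang [ 4.1  9.4 14.4]
side knob 476 [0.5312 0.0327 0.1776] ang [ 7.7 12.  14.2]
side peg 169 [0.5952 0.0687 0.1842] ang [3.9 6.6 8.1]
side arm 319 [0.5762 0.0494 0.1484] ang [ 6.  12.4 16.1]
0.188 773 [273. 145.] [0.5374 0.043  0.1928] [0.5269 0.0323 0.188 ] [0.5485 0.0542 0.1957]
0.188 167 [280. 237.] [0.5957 0.0727 0.1951] [0.5918 0.0683 0.1882] [0.6014 0.0781 0.1976]
clock 10.52 tcp [0.5949 0.0725 0.1942] yaw 112.8 q [-0.2   0.53  0.05  1.64 -0.03  0.98  1.83] F [ 0.5 -0.6  0.1] 
 shift now cm [ 6.33 -0.6   6.93] shift after turn [ 6.31 -0.94  6.92] rot [ 0.  -0.1  3.1]
```

View pics/w5.png

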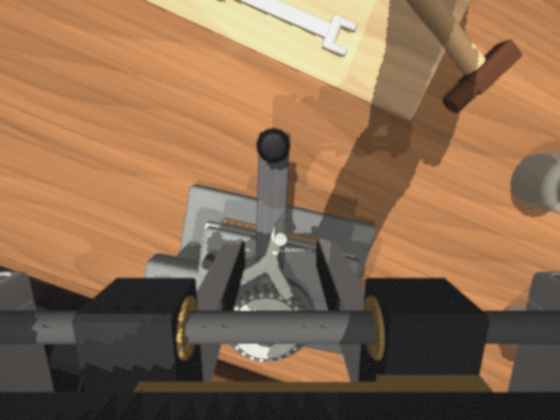

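The wrist picture shows the peg at (280,238) on the clockwise side of the arm, whose knob is at (273,145). The offset is about -8.6 mm, or a pawl angle of about +0.24, so it is fully over. I'll move to the knob now.

>>> move_arm([
  {"xyz": [2, -0.2, 0], "rot": [0, 0, 0]},
  {"xyz": [2, -0.2, 0], "rot": [0, 0, 0]},
  {"xyz": [2.3, -0.2, 0], "rot": [0, 0, 3.1]},
  {"xyz": [0, 0, 0], "rot": [0, 0, 0]},
  {"xyz": [0, 0, 0], "rot": [0, 0, 0]},
  {"xyz": [0, 0, 1.5], "rot": [0, 0, 0]},
  {"xyz": [0, 0, 1], "rot": [0, 0, 0]},
  {"xyz": [0, 0, 0], "rot": [0, 0, 0]},
  {"xyz": [0, 0, 0], "rot": [0, 0, 0]},
])

```text
clock: 11.27
tcp_pos: [0.5398, 0.0429, 0.1694]
tool_rot: [-0.171, 0.985, 0.0, -0.001]
contact_force: [0.6, 0.4, 0.4]
grip_width: 0.044
grasp_force: 0.0
```

```bash
python3 - <<'E'
from h import *
t=np.radians(199.5);togo(.694+.165*np.cos(t),.098+.165*np.sin(t),.125,109.5)
E
```

```text
clock 11.27 tcp [0.5398 0.0429 0.1694] yaw 109.7 q [-0.18  0.48  0.07  1.82 -0.04  0.84  1.82] F [0.6 0.4 0.4] 
 shift now cm [0.12 0.04 4.44] shift after turn [0.13 0.05 4.44] rot [ 0.  -0.1  0.2]
```

>>> move_arm([
  {"xyz": [0.1, 0, 1], "rot": [0, 0, 0]},
  {"xyz": [0, 0, 1], "rot": [0, 0, 0]},
  {"xyz": [0, 0, 1], "rot": [0, 0, 0]},
  {"xyz": [0, 0, 1.2], "rot": [0, 0, 0]},
  {"xyz": [0, 0, 0], "rot": [0, 0, 0]},
  {"xyz": [0, 0, 0], "rot": [0, 0, 0]},
])

```text
clock: 11.77
tcp_pos: [0.5386, 0.0422, 0.1277]
tool_rot: [-0.171, 0.985, 0.0, -0.001]
contact_force: [-0.1, 0.8, -1.0]
grip_width: 0.0443
grasp_force: 0.0
```

>>> move_arm([
  {"xyz": [0, 0, 0], "rot": [0, 0, 0]},
  {"xyz": [0, 0, 0], "rot": [0, 0, 0]},
  {"xyz": [0, 0, 0], "rot": [0, 0, 0]},
  {"xyz": [0, 1.15, 0], "rot": [0, 0, 4]},
], claw=2.9)

```text
clock: 12.1
tcp_pos: [0.5367, 0.0503, 0.129]
tool_rot: [-0.134, 0.991, -0.001, 0.001]
contact_force: [1.3, -2.3, -0.3]
grip_width: 0.0291
grasp_force: 1.0
```

>>> move_arm([
  {"xyz": [-0.04, 1.15, 0], "rot": [0, 0, 4]},
  {"xyz": [-0.04, 1.15, 0], "rot": [0, 0, 4]},
  {"xyz": [-0.04, 1.15, 0], "rot": [0, 0, 4]},
])

```text
clock: 12.35
tcp_pos: [0.5299, 0.085, 0.129]
tool_rot: [-0.029, 1.0, -0.001, 0.001]
contact_force: [-0.8, -4.8, 0.5]
grip_width: 0.0288
grasp_force: 2.2
```

```bash
cat > k.py <<'E'
from h import *
import sys
o=get_obs();S=np.array([.694,.098]);d=o["tcp_pos"][:2]-S;M=R.from_quat(o["tool_rot"]).as_matrix();a=np.degrees(np.arctan2(d[1],d[0]))%360-189.9
print("clock",round(o["clock"],2),"r",np.hypot(*d).round(4),"swing",a.round(1),"toolyaw",(np.degrees(np.arctan2(M[1,1],M[0,1]))-99.9).round(1),"F tool",(M.T@o["contact_force"]).round(1),"z",o["tcp_pos"][2].round(4),"q7",o["joint_positions"][6].round(2),"grasp",round(o["grasp_force"],1))
E
python3 k.py; python3 g.py
```

```text
clock 12.35 r 0.1647 swing -5.4 toolyaw -6.5 F tool [ 1.1 -4.7 -0.4] z 0.129 q7 1.52 grasp 2.2
12.35 [0.5299 0.085  0.129 ] 0.028771368147196337 [-0.8206 -4.7962  0.4521]
scene knob 636 [0.5374 0.0839 0.1811] ang [-13.9  -4.8   3.4]
scene peg 130 [0.5968 0.0971 0.1857] ang [-12.3  -9.4  -7.6]
scene arm 456 [0.5645 0.0866 0.1467] ang [-10.1  -4.9   0.2]
side knob 721 [0.5217 0.0781 0.1806] ang [-13.   -3.3   3.3]
side peg 100 [0.5914 0.0949 0.1766] ang [-10.6  -8.1  -7.3]
side arm 320 [0.5691 0.0814 0.1482] ang [-9.8 -2.5  0.9]
```

Driving works at about 5 N and the peg stays on the clockwise side. I'll finish this swing to just short of the stop.

>>> move_arm([
  {"xyz": [-0.04, 1.15, 0], "rot": [0, 0, 4]},
  {"xyz": [-0.04, 1.15, 0], "rot": [0, 0, 4]},
  {"xyz": [-0.04, 1.15, 0], "rot": [0, 0, 4]},
  {"xyz": [-0.04, 1.15, 0], "rot": [0, 0, 4]},
])

```text
clock: 12.78
tcp_pos: [0.5329, 0.1305, 0.1288]
tool_rot: [0.109, 0.994, -0.001, 0.0]
contact_force: [-0.7, -4.3, 2.2]
grip_width: 0.0286
grasp_force: 2.2
```

>>> move_arm([
  {"xyz": [-0.04, 1.15, 0], "rot": [0, 0, 4]},
  {"xyz": [-0.04, 1.15, 0], "rot": [0, 0, 4]},
  {"xyz": [-0.04, 1.15, 0], "rot": [0, 0, 4]},
  {"xyz": [-0.02, 0.57, 0], "rot": [0, 0, 2]},
  {"xyz": [0, 0, 0], "rot": [0, 0, 0]},
])

```text
clock: 13.2
tcp_pos: [0.5467, 0.1708, 0.1285]
tool_rot: [0.227, 0.974, -0.0, 0.0]
contact_force: [-0.3, 0.1, -0.3]
grip_width: 0.0289
grasp_force: 0.0
```

```bash
python3 k.py; python3 g.py|grep -v arm; python3 - <<'E'
from h import *
import os
a,_=look("scene","t1")
for l in["plate"]:
  for cam in["scene","side"]:
    im,P=look(cam,"x_"+cam)
    for s in silhouettes(l,cam)[:2]:Q=P[s["pixels"]];print(cam,round(s["p"],2),s["pixels"].sum(),np.nanmedian(Q,0).round(4),np.nanpercentile(Q[:,2],[5,25,75,95]).round(4))
E
```

```text
clock 13.2 r 0.1643 swing -36.2 toolyaw -36.1 F tool [ 0.3 -0.   0.3] z 0.1285 q7 0.98 grasp 0.0
13.2 [0.5467 0.1708 0.1285] 0.028870313070877746 [-0.3144  0.1293 -0.2594]
scene knob 499 [0.5485 0.1632 0.1816] ang [-39.1 -34.1 -27.6]
scene knob 157 [0.5626 0.1853 0.1787] ang [-45.8 -43.  -41.4]
scene peg 139 [0.6096 0.1483 0.1855] ang [-43.2 -40.7 -38.4]
side knob 328 [0.5335 0.1487 0.1795] ang [-34.1 -27.  -25.9]
side peg 155 [0.605  0.1447 0.1825] ang [-39.9 -37.9 -36.7]
scene 0.61 3944 [0.7369 0.0933 0.0821] [0.075  0.0813 0.0829 0.0841]
side 0.97 2592 [0.6481 0.0639 0.0836] [0.0734 0.0821 0.0843 0.0851]
```

The plate top has come down from 0.0856 to 0.0821. I'll swing back anticlockwise; this should only click.

>>> move_arm([
  {"xyz": [-0.04, -1.15, 0], "rot": [0, 0, -4]},
  {"xyz": [-0.04, -1.15, 0], "rot": [0, 0, -4]},
  {"xyz": [-0.04, -1.15, 0], "rot": [0, 0, -4]},
  {"xyz": [-0.04, -1.15, 0], "rot": [0, 0, -4]},
  {"xyz": [-0.04, -1.15, 0], "rot": [0, 0, -4]},
  {"xyz": [-0.04, -1.15, 0], "rot": [0, 0, -4]},
  {"xyz": [-0.04, -1.15, 0], "rot": [0, 0, -4]},
  {"xyz": [-0.04, -1.15, 0], "rot": [0, 0, -4]},
  {"xyz": [-0.04, -1.15, 0], "rot": [0, 0, -4]},
])

```text
clock: 14.3
tcp_pos: [0.5311, 0.0703, 0.1283]
tool_rot: [-0.086, 0.996, 0.001, -0.0]
contact_force: [0.2, 1.4, 0.3]
grip_width: 0.0289
grasp_force: 1.1
```

```bash
python3 k.py
```

```text
clock 14.3 r 0.1652 swing -0.3 toolyaw 0.0 F tool [-0.5  1.4 -0.3] z 0.1283 q7 1.64 grasp 1.1
```

>>> move_arm([
  {"xyz": [-0.04, -1.15, 0], "rot": [0, 0, -4]},
  {"xyz": [-0.04, -1.15, 0], "rot": [0, 0, -4]},
  {"xyz": [-0.04, -1.15, 0], "rot": [0, 0, -4]},
  {"xyz": [-0.04, -1.15, 0], "rot": [0, 0, -4]},
  {"xyz": [-0.04, -1.15, 0], "rot": [0, 0, -4]},
  {"xyz": [-0.04, -1.15, 0], "rot": [0, 0, -4]},
  {"xyz": [-0.04, -1.15, 0], "rot": [0, 0, -4]},
  {"xyz": [-0.04, -1.15, 0], "rot": [0, 0, -4]},
  {"xyz": [-0.04, -1.15, 0], "rot": [0, 0, -4]},
  {"xyz": [0, 0, 0], "rot": [0, 0, 0]},
])

```text
clock: 15.13
tcp_pos: [0.5798, -0.0224, 0.1283]
tool_rot: [-0.388, 0.922, -0.0, 0.0]
contact_force: [0.9, -0.9, -0.0]
grip_width: 0.0287
grasp_force: 0.0
```

```bash
python3 k.py;python3 g.py; cat > p.py <<'E'
from h import *
for cam in["scene","side"]:
    im,P=look(cam,"x_"+cam)
    for s in silhouettes("plate",cam)[:1]:Q=P[s["pixels"]];print(cam,round(s["p"],2),s["pixels"].sum(),np.nanmedian(Q,0).round(4),np.nanpercentile(Q[:,2],[5,25,75,95]).round(4))
E
python3 p.py
```

```text
clock 15.13 r 0.1659 swing 36.6 toolyaw 35.7 F tool [ 0.  -1.2  0. ] z 0.1283 q7 2.3 grasp 0.0
15.1333 [ 0.5798 -0.0224  0.1283] 0.028683002945195595 [ 0.8514 -0.874  -0.0077]
scene knob 384 [ 0.59   -0.0185  0.1802] ang [28.4 38.2 45.7]
scene peg 132 [0.6218 0.0333 0.1869] ang [29.  32.1 33.1]
scene arm 528 [0.6037 0.0049 0.1466] ang [30.5 36.  41. ]
side knob 188 [ 0.5872 -0.0429  0.1812] ang [41.5 42.8 44.8]
side knob 483 [ 0.5718 -0.0294  0.1772] ang [32.7 36.3 40. ]
side knob 173 [ 0.5587 -0.0154  0.1798] ang [28.2 30.1 31.6]
side peg 159 [0.617  0.0289 0.1847] ang [29.9 32.  34.2]
side arm 28 [0.6012 0.0189 0.1475] ang [30.1 30.9 31.4]
scene 0.82 3791 [0.7369 0.0941 0.0821] [0.0788 0.0813 0.0829 0.084 ]
side 0.96 1466 [0.645  0.1039 0.0835] [0.0744 0.0818 0.0842 0.0851]
```

>>> move_arm([
  {"xyz": [-0.04, 1.15, 0], "rot": [0, 0, 4]},
  {"xyz": [-0.04, 1.15, 0], "rot": [0, 0, 4]},
  {"xyz": [-0.04, 1.15, 0], "rot": [0, 0, 4]},
  {"xyz": [-0.04, 1.15, 0], "rot": [0, 0, 4]},
  {"xyz": [-0.04, 1.15, 0], "rot": [0, 0, 4]},
  {"xyz": [-0.04, 1.15, 0], "rot": [0, 0, 4]},
  {"xyz": [-0.04, 1.15, 0], "rot": [0, 0, 4]},
  {"xyz": [-0.04, 1.15, 0], "rot": [0, 0, 4]},
  {"xyz": [-0.04, 1.15, 0], "rot": [0, 0, 4]},
  {"xyz": [-0.04, 1.15, 0], "rot": [0, 0, 4]},
  {"xyz": [-0.04, 1.15, 0], "rot": [0, 0, 4]},
])

```text
clock: 16.35
tcp_pos: [0.5285, 0.0911, 0.1284]
tool_rot: [-0.012, 1.0, -0.001, -0.0]
contact_force: [-0.1, -4.1, 0.5]
grip_width: 0.0291
grasp_force: 2.2
```

>>> move_arm([
  {"xyz": [-0.04, 1.15, 0], "rot": [0, 0, 4]},
  {"xyz": [-0.04, 1.15, 0], "rot": [0, 0, 4]},
])

```text
clock: 16.52
tcp_pos: [0.5293, 0.1141, 0.1284]
tool_rot: [0.058, 0.998, -0.001, -0.0]
contact_force: [-1.0, -4.4, 1.3]
grip_width: 0.0292
grasp_force: 2.2
```

>>> move_arm([
  {"xyz": [-0.04, 1.15, 0], "rot": [0, 0, 4]},
  {"xyz": [-0.04, 1.15, 0], "rot": [0, 0, 4]},
])

```text
clock: 16.68
tcp_pos: [0.5332, 0.1368, 0.1284]
tool_rot: [0.127, 0.992, -0.001, -0.001]
contact_force: [-1.3, -3.8, 1.1]
grip_width: 0.0292
grasp_force: 2.2
```

```bash
python3 k.py;python3 p.py
```

```text
clock 16.68 r 0.1654 swing -23.5 toolyaw -24.5 F tool [ 0.3 -4.  -1. ] z 0.1284 q7 1.19 grasp 2.2
scene 0.57 3849 [0.7364 0.0946 0.0782] [0.075  0.0774 0.079  0.08  ]
side 0.9 2853 [0.6503 0.0636 0.0796] [0.069  0.0784 0.0803 0.0813]
```

>>> move_arm([
  {"xyz": [-0.04, 1.15, 0], "rot": [0, 0, 4]},
  {"xyz": [-0.04, 1.15, 0], "rot": [0, 0, 4]},
])

```text
clock: 17.05
tcp_pos: [0.5405, 0.1571, 0.1284]
tool_rot: [0.196, 0.981, -0.001, -0.001]
contact_force: [-2.4, -4.6, 1.9]
grip_width: 0.0289
grasp_force: 2.3
```

>>> move_arm([
  {"xyz": [-0.03, 0.86, 0], "rot": [0, 0, 3]},
  {"xyz": [0, 0, 0], "rot": [0, 0, 0]},
])

```text
clock: 17.22
tcp_pos: [0.5451, 0.1682, 0.1283]
tool_rot: [0.219, 0.976, -0.0, -0.0]
contact_force: [0.4, -0.5, 0.2]
grip_width: 0.029
grasp_force: 0.0
```

```bash
python3 k.py;python3 p.py; python3 g.py|grep -E "peg|arm"
```

```text
clock 17.22 r 0.1646 swing -35.1 toolyaw -35.2 F tool [-0.6 -0.3 -0.2] z 0.1283 q7 1.0 grasp 0.0
scene 0.59 3941 [0.7362 0.0945 0.0772] [0.0715 0.0764 0.078  0.0791]
side 0.92 2819 [0.6504 0.0658 0.0788] [0.0685 0.0776 0.0795 0.0804]
scene peg 136 [0.6092 0.1469 0.1848] ang [-42.3 -39.8 -37.5]
scene arm 391 [0.5749 0.1511 0.1468] ang [-38.9 -34.  -29.4]
side peg 157 [0.6044 0.1436 0.1828] ang [-39.5 -36.9 -35.8]
side arm 368 [0.5742 0.1469 0.1482] ang [-38.4 -31.7 -27.7]
```

The plate top is at 0.0772, 8.4 mm below where it started. I'll do another back swing, then a careful drive.

>>> move_arm([
  {"xyz": [-0.04, -1.15, 0], "rot": [0, 0, -4]},
  {"xyz": [-0.04, -1.15, 0], "rot": [0, 0, -4]},
  {"xyz": [-0.04, -1.15, 0], "rot": [0, 0, -4]},
  {"xyz": [-0.04, -1.15, 0], "rot": [0, 0, -4]},
  {"xyz": [-0.04, -1.15, 0], "rot": [0, 0, -4]},
  {"xyz": [-0.04, -1.15, 0], "rot": [0, 0, -4]},
  {"xyz": [-0.04, -1.15, 0], "rot": [0, 0, -4]},
  {"xyz": [-0.04, -1.15, 0], "rot": [0, 0, -4]},
  {"xyz": [-0.04, -1.15, 0], "rot": [0, 0, -4]},
  {"xyz": [-0.04, -1.15, 0], "rot": [0, 0, -4]},
  {"xyz": [-0.04, -1.15, 0], "rot": [0, 0, -4]},
  {"xyz": [-0.04, -1.15, 0], "rot": [0, 0, -4]},
  {"xyz": [-0.04, -1.15, 0], "rot": [0, 0, -4]},
  {"xyz": [-0.04, -1.15, 0], "rot": [0, 0, -4]},
  {"xyz": [-0.04, -1.15, 0], "rot": [0, 0, -4]},
  {"xyz": [-0.04, -1.15, 0], "rot": [0, 0, -4]},
  {"xyz": [-0.04, -1.15, 0], "rot": [0, 0, -4]},
  {"xyz": [-0.04, -1.15, 0], "rot": [0, 0, -4]},
  {"xyz": [0, 0, 0], "rot": [0, 0, 0]},
])

```text
clock: 19.1
tcp_pos: [0.5819, -0.0245, 0.1284]
tool_rot: [-0.396, 0.918, -0.0, 0.0]
contact_force: [-0.1, 0.2, 0.4]
grip_width: 0.0291
grasp_force: 0.0
```

```bash
python3 k.py;python3 p.py; python3 g.py|grep -E "peg|arm"
```

```text
clock 19.1 r 0.166 swing 37.6 toolyaw 36.7 F tool [-0.1  0.2 -0.4] z 0.1284 q7 2.32 grasp 0.0
scene 0.93 3830 [0.7364 0.0952 0.0772] [0.0741 0.0764 0.0781 0.079 ]
side 0.59 1702 [0.6456 0.104  0.0787] [0.069  0.0771 0.0795 0.0805]
scene peg 134 [0.6227 0.0321 0.1858] ang [29.7 32.9 33.9]
scene arm 527 [0.6057 0.0032 0.1467] ang [31.5 37.2 42.1]
side peg 163 [0.6179 0.0279 0.1843] ang [30.6 32.8 35. ]
side arm 42 [0.5983 0.0116 0.1479] ang [31.5 32.3 32.8]
```

>>> move_arm([
  {"xyz": [-0.04, 1.15, 0], "rot": [0, 0, 4]},
  {"xyz": [-0.04, 1.15, 0], "rot": [0, 0, 4]},
  {"xyz": [-0.02, 0.57, 0], "rot": [0, 0, 2]},
])

```text
clock: 19.65
tcp_pos: [0.5612, -0.0005, 0.1285]
tool_rot: [-0.313, 0.95, -0.0, 0.0]
contact_force: [1.2, -1.0, 0.2]
grip_width: 0.0286
grasp_force: 1.0
```

>>> move_arm([
  {"xyz": [-0.02, 0.57, 0], "rot": [0, 0, 2]},
  {"xyz": [-0.02, 0.57, 0], "rot": [0, 0, 2]},
  {"xyz": [-0.02, 0.57, 0], "rot": [0, 0, 2]},
])

```text
clock: 19.9
tcp_pos: [0.553, 0.012, 0.1285]
tool_rot: [-0.263, 0.965, -0.001, 0.0]
contact_force: [2.0, -3.7, -2.4]
grip_width: 0.0292
grasp_force: 2.1
```

```bash
python3 k.py;python3 p.py
```

```text
clock 19.9 r 0.1652 swing 21.5 toolyaw 20.6 F tool [ 0.2 -4.2  2.4] z 0.1285 q7 2.03 grasp 2.1
scene 0.93 3909 [0.7363 0.0945 0.077 ] [0.0736 0.0762 0.0778 0.079 ]
side 0.58 1792 [0.6601 0.0385 0.0785] [0.0683 0.0772 0.0792 0.0802]
```

>>> move_arm([
  {"xyz": [-0.03, 0.86, 0], "rot": [0, 0, 3]},
  {"xyz": [-0.03, 0.86, 0], "rot": [0, 0, 3]},
  {"xyz": [-0.03, 0.86, 0], "rot": [0, 0, 3]},
])

```text
clock: 20.35
tcp_pos: [0.5421, 0.0349, 0.1285]
tool_rot: [-0.186, 0.983, -0.001, 0.0]
contact_force: [1.7, -4.4, -0.9]
grip_width: 0.0292
grasp_force: 2.2
```

>>> move_arm([
  {"xyz": [-0.03, 0.86, 0], "rot": [0, 0, 3]},
  {"xyz": [-0.03, 0.86, 0], "rot": [0, 0, 3]},
  {"xyz": [-0.03, 0.86, 0], "rot": [0, 0, 3]},
])

```text
clock: 20.6
tcp_pos: [0.5343, 0.0598, 0.1285]
tool_rot: [-0.109, 0.994, -0.001, 0.0]
contact_force: [0.7, -3.8, -0.7]
grip_width: 0.0291
grasp_force: 2.2
```

>>> move_arm([
  {"xyz": [-0.03, 0.86, 0], "rot": [0, 0, 3]},
  {"xyz": [-0.03, 0.86, 0], "rot": [0, 0, 3]},
  {"xyz": [-0.03, 0.86, 0], "rot": [0, 0, 3]},
])

```text
clock: 20.85
tcp_pos: [0.5306, 0.0854, 0.1285]
tool_rot: [-0.03, 1.0, -0.001, -0.0]
contact_force: [0.5, -5.1, 0.2]
grip_width: 0.0292
grasp_force: 2.2
```

```bash
python3 k.py;python3 p.py
```

```text
clock 20.85 r 0.1638 swing -5.5 toolyaw -6.4 F tool [-0.2 -5.1 -0.2] z 0.1285 q7 1.52 grasp 2.2
scene 0.84 3720 [0.7363 0.095  0.0748] [0.0724 0.074  0.0756 0.0766]
side 0.9 2503 [0.6552 0.0539 0.0762] [0.067  0.0751 0.0769 0.0778]
```

>>> move_arm([
  {"xyz": [-0.03, 0.86, 0], "rot": [0, 0, 3]},
  {"xyz": [-0.03, 0.86, 0], "rot": [0, 0, 3]},
  {"xyz": [-0.03, 0.86, 0], "rot": [0, 0, 3]},
])

```text
clock: 21.3
tcp_pos: [0.5307, 0.1042, 0.1282]
tool_rot: [0.049, 0.999, -0.005, -0.001]
contact_force: [-1.0, -19.6, 3.3]
grip_width: 0.0293
grasp_force: 10.0
```

>>> move_arm([
  {"xyz": [-0.03, 0.86, 0], "rot": [0, 0, 3]},
  {"xyz": [-0.03, 0.86, 0], "rot": [0, 0, 3]},
  {"xyz": [-0.03, 0.86, 0], "rot": [0, 0, 3]},
])

```text
clock: 21.55
tcp_pos: [0.5335, 0.1266, 0.1277]
tool_rot: [0.129, 0.992, -0.007, -0.002]
contact_force: [-5.5, -19.4, 4.3]
grip_width: 0.0714
grasp_force: 10.0
```

>>> move_arm([
  {"xyz": [-0.03, 0.86, 0], "rot": [0, 0, 3]},
  {"xyz": [-0.03, 0.86, 0], "rot": [0, 0, 3]},
  {"xyz": [-0.03, 0.86, 0], "rot": [0, 0, 3]},
  {"xyz": [0, 0, 0], "rot": [0, 0, 0]},
])

```text
clock: 21.88
tcp_pos: [0.5381, 0.148, 0.1269]
tool_rot: [0.206, 0.979, -0.01, -0.005]
contact_force: [-10.9, -23.8, 10.9]
grip_width: 0.0937
grasp_force: 12.9
```

```bash
python3 k.py;python3 p.py;python3 g.py|grep -E "peg|arm"
```

```text
clock 21.88 r 0.1637 swing -27.7 toolyaw -33.6 F tool [  0.5 -26.4 -10.3] z 0.1269 q7 1.03 grasp 12.9
scene 0.76 3952 [0.736  0.0944 0.0747] [0.0708 0.0738 0.0754 0.0767]
side 0.91 2820 [0.6524 0.0634 0.0762] [0.0666 0.0751 0.0768 0.0777]
scene peg 131 [0.5982 0.117  0.1861] ang [-23.9 -21.1 -19.2]
scene arm 436 [0.565  0.1114 0.1467] ang [-21.  -15.8 -10.7]
side peg 160 [0.5934 0.113  0.1828] ang [-21.1 -18.5 -17.4]
side arm 386 [0.5643 0.1059 0.1483] ang [-19.6 -13.2  -8.9]
```

Hard resistance came mid-swing at about 20-26 N. The plate stopped at 0.0747 (10.9 mm lowered) and the fingers were pried open. I'll back off, recentre on the knob, and press again with a firmer grip to confirm.

>>> move_arm([
  {"xyz": [-0.04, -1.15, 0], "rot": [0, 0, -4]},
  {"xyz": [-0.04, -1.15, 0], "rot": [0, 0, -4]},
  {"xyz": [-0.04, -1.15, 0], "rot": [0, 0, -4]},
  {"xyz": [-0.04, -1.15, 0], "rot": [0, 0, -4]},
  {"xyz": [-0.02, -0.57, 0], "rot": [0, 0, -2]},
  {"xyz": [0, 0, 0], "rot": [0, 0, 0]},
  {"xyz": [0, 0, 0], "rot": [0, 0, 0]},
  {"xyz": [0, 0, 0], "rot": [0, 0, 0]},
], claw=9.4)

```text
clock: 22.85
tcp_pos: [0.5319, 0.1132, 0.1284]
tool_rot: [0.047, 0.999, 0.0, 0.0]
contact_force: [0.2, 0.3, 1.0]
grip_width: 0.0938
grasp_force: 0.0
```

```bash
python3 k.py;python3 p.py;python3 g.py
```

```text
clock 22.85 r 0.1628 swing -15.2 toolyaw -15.2 F tool [-0.2  0.3 -1. ] z 0.1284 q7 1.36 grasp 0.0
scene 0.85 3877 [0.7362 0.0957 0.0747] [0.0713 0.0738 0.0754 0.0765]
side 0.61 2552 [0.6548 0.0545 0.0762] [0.066  0.075  0.0769 0.0777]
23.05 [0.5317 0.1132 0.1283] 0.09396234912513414 [-0.4883 -0.3532  0.3332]
scene knob 195 [0.5441 0.1621 0.1787] ang [-36.  -32.9 -31.1]
scene knob 383 [0.5363 0.0834 0.1826] ang [-8.8 -4.6 -2.1]
scene knob 135 [0.5353 0.059  0.1801] ang [1.4 3.7 5.2]
scene peg 135 [0.5966 0.0995 0.1857] ang [-13.7 -10.8  -9.1]
scene arm 455 [0.5647 0.089  0.1467] ang [-11.2  -5.9  -0.9]
side knob 258 [0.5351 0.1588 0.1783] ang [-32.  -30.9 -30. ]
side knob 281 [0.5192 0.0785 0.1771] ang [-6.8 -3.5 -1.7]
side knob 153 [0.5279 0.0528 0.1829] ang [4.4 5.3 6.2]
side peg 165 [0.5914 0.0959 0.1828] ang [-11.4  -8.7  -7.4]
side arm 260 [0.5709 0.0803 0.1481] ang [-9.4 -1.8  0.9]
```

>>> move_arm([
  {"xyz": [-0.04, -1.15, 0], "rot": [0, 0, -4]},
  {"xyz": [-0.04, -1.15, 0], "rot": [0, 0, -4]},
  {"xyz": [0, 0, 0], "rot": [0, 0, 0]},
  {"xyz": [0, 0, 0], "rot": [0, 0, 0]},
  {"xyz": [0, 0, 0], "rot": [0, 0, 0]},
  {"xyz": [0, 0, 0], "rot": [0, 0, 0]},
  {"xyz": [0, 0, 0], "rot": [0, 0, 0]},
  {"xyz": [0, 0, 0], "rot": [0, 0, 0]},
], claw=2.9, squeeze=40)

```text
clock: 23.82
tcp_pos: [0.5311, 0.0901, 0.1283]
tool_rot: [-0.023, 1.0, 0.0, -0.0]
contact_force: [0.5, -0.9, 0.3]
grip_width: 0.0442
grasp_force: 0.0
```

>>> move_arm([
  {"xyz": [-0.02, 0.57, 0], "rot": [0, 0, 2]},
  {"xyz": [-0.02, 0.57, 0], "rot": [0, 0, 2]},
  {"xyz": [0, 0, 0], "rot": [0, 0, 0]},
])

```text
clock: 24.07
tcp_pos: [0.5308, 0.0971, 0.1282]
tool_rot: [0.013, 1.0, -0.003, -0.001]
contact_force: [-0.4, -7.9, 1.9]
grip_width: 0.0296
grasp_force: 4.0
```

```bash
python3 k.py;python3 p.py;python3 g.py|grep -E "peg|arm"
```

```text
clock 24.07 r 0.1632 swing -9.6 toolyaw -11.4 F tool [ 0.2 -7.9 -1.8] z 0.1282 q7 1.43 grasp 4.0
scene 0.62 3911 [0.736  0.0943 0.0747] [0.0711 0.0739 0.0754 0.0766]
side 0.96 2730 [0.6534 0.0573 0.0762] [0.0654 0.0749 0.0769 0.0778]
scene peg 133 [0.5966 0.1049 0.1853] ang [-16.8 -14.  -12.1]
scene arm 445 [0.5646 0.096  0.1467] ang [-14.2  -9.   -3.9]
side peg 123 [0.5917 0.1006 0.1778] ang [-13.4 -11.4 -10.1]
side arm 322 [0.5676 0.0878 0.1483] ang [-12.5  -5.5  -2.1]
```

>>> move_arm([
  {"xyz": [-0.02, 0.57, 0], "rot": [0, 0, 2]},
  {"xyz": [-0.02, 0.57, 0], "rot": [0, 0, 2]},
  {"xyz": [0, 0, 0], "rot": [0, 0, 0]},
  {"xyz": [0, 0, 0], "rot": [0, 0, 0]},
])

```text
clock: 24.7
tcp_pos: [0.5312, 0.1041, 0.1281]
tool_rot: [0.049, 0.999, -0.005, -0.001]
contact_force: [-1.2, -13.8, 1.9]
grip_width: 0.0292
grasp_force: 7.3
```

```bash
python3 k.py;python3 p.py;python3 g.py|grep -E "peg|arm"
```

```text
clock 24.7 r 0.1629 swing -12.0 toolyaw -15.5 F tool [ -0.1 -13.9  -1.8] z 0.1281 q7 1.36 grasp 7.3
scene 0.63 3862 [0.7364 0.0961 0.0747] [0.0708 0.0738 0.0754 0.0764]
side 0.57 2735 [0.6532 0.0577 0.0762] [0.0661 0.075  0.0769 0.0778]
scene peg 131 [0.5973 0.1093 0.1851] ang [-19.5 -16.6 -14.7]
scene arm 441 [0.5644 0.1015 0.1467] ang [-16.8 -11.4  -6.5]
side peg 143 [0.5922 0.1052 0.1799] ang [-16.3 -14.1 -12.9]
side arm 342 [0.5666 0.0944 0.1482] ang [-15.3  -8.2  -4.6]
```

Force rises elastically with no plate motion (0.0747 in every reading), so the plate bears on the mould. I'll relax, release and rise.

>>> move_arm([
  {"xyz": [-0.02, -0.57, 0], "rot": [0, 0, -2]},
  {"xyz": [-0.02, -0.57, 0], "rot": [0, 0, -2]},
  {"xyz": [-0.02, -0.57, 0], "rot": [0, 0, -2]},
  {"xyz": [-0.02, -0.57, 0], "rot": [0, 0, -2]},
  {"xyz": [0, 0, 0], "rot": [0, 0, 0]},
])

```text
clock: 25.42
tcp_pos: [0.532, 0.088, 0.1284]
tool_rot: [-0.023, 1.0, -0.0, -0.0]
contact_force: [0.3, -0.0, -0.7]
grip_width: 0.029
grasp_force: 0.0
```

>>> move_arm([
  {"xyz": [0, 0, 0], "rot": [0, 0, 0]},
  {"xyz": [0, 0, 0], "rot": [0, 0, 0]},
  {"xyz": [0, 0, 0], "rot": [0, 0, 0]},
  {"xyz": [0, 0, 0], "rot": [0, 0, 0]},
  {"xyz": [0, 0, -2], "rot": [0, 0, 0]},
  {"xyz": [0, 0, -3], "rot": [0, 0, 0]},
  {"xyz": [0, 0, -3], "rot": [0, 0, 0]},
  {"xyz": [0, 0, -3], "rot": [0, 0, 0]},
  {"xyz": [0, 0, -3], "rot": [0, 0, 0]},
  {"xyz": [0, 0, 0], "rot": [0, 0, 0]},
  {"xyz": [0, 0, 0], "rot": [0, 0, 0]},
  {"xyz": [0, 0, 0], "rot": [0, 0, 0]},
], claw=5)

```text
clock: 26.42
tcp_pos: [0.5313, 0.0897, 0.2676]
tool_rot: [-0.023, 1.0, 0.0, -0.001]
contact_force: [-0.1, -0.3, 0.3]
grip_width: 0.0496
grasp_force: 0.0
```

```bash
python3 k.py;python3 p.py;python3 g.py; python3 - <<'E'
from h import *
a,_=look("scene","s9");b,_=look("side","d9")
cv2.imwrite("pics/c9.png",np.hstack([cv2.resize(x,(400,400),interpolation=2) for x in (a[130:330,250:450],b[90:260,190:360])])[:,:,::-1])
E
```

```text
clock 26.42 r 0.1629 swing -7.0 toolyaw -7.2 F tool [ 0.1 -0.3 -0.3] z 0.2676 q7 1.47 grasp 0.0
side 0.94 2520 [0.6545 0.0548 0.0762] [0.0664 0.075  0.0769 0.0778]
26.6167 [0.5311 0.0894 0.267 ] 0.04978636276172285 [ 0.0553 -0.2695  0.5131]
scene knob 377 [0.5362 0.0835 0.1825] ang [-8.9 -4.6 -2.1]
scene peg 134 [0.5967 0.0996 0.185 ] ang [-13.7 -10.9  -9.1]
scene arm 449 [0.5648 0.0889 0.1468] ang [-11.2  -5.9  -0.8]
side knob 463 [0.5225 0.0757 0.1774] ang [-6.4 -2.3 -1. ]
side peg 165 [0.5915 0.0958 0.1835] ang [-11.3  -8.7  -7.2]
side arm 378 [0.5656 0.0833 0.1483] ang [-9.7 -3.3  0.9]
```

View pics/c9.png

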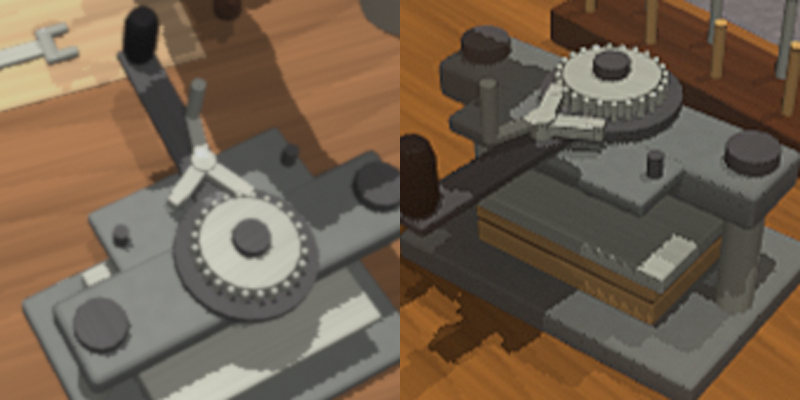

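The picture shows the peg at (197,95), clockwise of the arm, with the handle free. There is a dark line in the wood at about (570,270) on the right, so I'll check the height profile there, before and now, in case it is a gap.

```bash
python3 - <<'E'
from h import *
d=snapshot("side")[1];P1=cloud("side",d);P0=np.load("pics/side.npy")
i0=cv2.imread("pics/side.png");i1=cv2.imread("pics/d9.png")
for u in(255,280):
  for n,P,im in(("before",P0,i0),("now",P1,i1)):
    print(u,n)
    for v in range(172,224,1):
        if .02<P[v,u,2]<.095:print("  ",v,P[v,u].round(3),im[v,u])
E
```

```text
255 before
   180 [0.634 0.089 0.087] [65 73 74]
   181 [0.633 0.087 0.087] [71 79 80]
   182 [0.632 0.087 0.085] [63 69 72]
   183 [0.632 0.086 0.084] [62 68 69]
   184 [0.632 0.087 0.081] [61 68 70]
   185 [0.632 0.086 0.08 ] [62 68 70]
   186 [0.632 0.087 0.078] [65 69 69]
   187 [0.633 0.088 0.075] [57 65 74]
   188 [0.641 0.097 0.063] [40 65 87]
   189 [0.639 0.095 0.063] [41 69 91]
   190 [0.64  0.096 0.06 ] [39 64 85]
   191 [0.637 0.093 0.061] [36 58 78]
   192 [0.64  0.095 0.056] [38 62 81]
   193 [0.638 0.094 0.056] [36 60 79]
   194 [0.639 0.095 0.052] [36 60 79]
   195 [0.639 0.095 0.051] [38 62 81]
   196 [0.638 0.094 0.049] [40 63 83]
   197 [0.638 0.094 0.048] [31 50 68]
   198 [0.641 0.098 0.041] [27 38 53]
   199 [0.64  0.096 0.041] [38 62 82]
   200 [0.64  0.096 0.039] [40 67 88]
   201 [0.638 0.094 0.039] [36 60 79]
   202 [0.639 0.095 0.035] [37 60 80]
   203 [0.639 0.095 0.033] [36 60 80]
   204 [0.638 0.094 0.033] [36 59 79]
   205 [0.639 0.095 0.029] [35 59 80]
   206 [0.638 0.094 0.029] [38 62 85]
   207 [0.639 0.096 0.024] [38 55 70]
   208 [0.64  0.097 0.021
[... 5420 characters left out ...]
]
   206 [0.646 0.046 0.054] [40 67 90]
   207 [0.647 0.047 0.051] [40 68 91]
   208 [0.646 0.046 0.05 ] [42 69 90]
   209 [0.648 0.048 0.046] [41 64 83]
   210 [0.648 0.048 0.043] [28 45 61]
   211 [0.649 0.048 0.041] [36 58 78]
   212 [0.648 0.048 0.04 ] [ 47  77 100]
   213 [0.645 0.045 0.041] [44 72 94]
   214 [0.647 0.046 0.038] [42 69 91]
   215 [0.647 0.047 0.035] [ 47  77 102]
   216 [0.646 0.046 0.034] [ 52  84 111]
   217 [0.647 0.047 0.03 ] [ 49  81 107]
   218 [0.647 0.046 0.029] [ 46  79 106]
   219 [0.647 0.046 0.027] [44 72 98]
   220 [0.647 0.046 0.024] [69 83 90]
   221 [0.648 0.047 0.021] [92 97 95]
   222 [0.645 0.044 0.023] [90 96 95]
   223 [0.643 0.042 0.023] [89 93 96]
```

The seam at z of about 0.045 belongs to the mould, since it was there before too. The plate's underside is now at about 0.064, level with the mould top, so no gap remains. I'll hand in.

```bash
python3 -c "
from rig import *
print(close_job())"
```

```text
the job is handed in; nothing more can be done
None
```

I flipped the pawl fully over to screw-down (about +0.24 rad) and swung the handle by its knob until the plate stopped hard on the mould, about 10.9 mm lower. The gripper has let go of the press, and the job was handed in at about 27 s.

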